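# Lock the specimen case with the long T-key

## Robot

A 7-joint arm with a two-finger parallel gripper is mounted at the origin on a cart in front of the work surface, level with it; the furniture and walls round the work are solid. World frame = base frame: x ahead of the robot, y to its left, z up, the work surface at z = 0. Lengths are in m, angles in degrees, forces in N, time in s.
With the tool pointing down it reaches from about 0.425 to 0.825 m from the base axis. Payload 3.6 kg.
Tool frame: the origin (TCP) lies between the finger pads; the fingertips stand 19 mm ahead of it and the grasp point (between the pads) is the TCP (arm.tcp_to_tips is the distance from the TCP to the fingertips, in m); x points along the fingers, y is the direction in which the jaws open and shut, and the axes are right-handed (so a half turn about x gives the same grasp; the last joint's range is limited). The gripper opens to 85 mm and grips with 20 to 120 N. Pads are 22 mm wide; open, the fingers measure 114 mm over their backs; the gripper's body (76 mm by 85 mm) begins 54 mm behind the grasp point. The pads swing forward as they close: fully open they stand 13 mm farther back than shut.
Start: joints at [-77.722, 35.231, -0.722, 81.555, 0.464, 63.22, -2.315], TCP at [0.155, 0.631, 0.25] pointing down, gripper open.
Joint ranges: [-178.69, 178.69], [-17.37, 117.87], [-77.05, 75.6], [15.02, 138.74], [-78.02, 258.01], [0.78, 113.62], [-162.83, 162.83]. Speed limits (degrees/s): [159.86, 159.86, 180, 180, 180, 180, 180].

## Interface

Orientations are given as a 3x3 rotation matrix whose columns are the frame's x, y, z axes.
In Python, from station import arm gives the robot as it stands. The module is installed in compiled form; this text tells all that it offers.
- The arm moves only by the tool play_rows, never from a script. Its argument "plan" is a list that holds one entry, the list of rows, each a list of 5 numbers: the shift along the tool's x, y, z in m, then the turn about the tool's x in degrees, then the finger opening in m, from 0 to 0.0854. In form: [[[tx, ty, tz, roll, grip], ...]]. A call has 1 to 12 rows; each row is the pose to reach, as a shift and turn from the pose commanded when the call began, along the tool's axes at that moment; what a row does not reach only later rows make up. A row lasts 1/12 s, in which the tool goes at most 41.7 mm and 7.16 degrees, less where a joint would pass 70% of its speed; a pose out of reach is approached as far as the arm can. A call with a gripper value outside its range is refused whole. The fingers move at their own pace and stop on an object; the grip force is fixed at half the most. Time passes only in rows, so rows that repeat a pose let the fingers close. It gives the time, the measured TCP pose, the force and the opening at its end, in the units of the state.
- arm.observe(): the state, without advancing time (a new reading comes with each control period).
- arm.get_image(name): name is "scene" or "top" or "wrist"; returns a dict with "img" (480x640x3 uint8, red, green, blue), "fx", "fy", "cx", "cy" (pixels), "R" (3x3) and "t" (3): a world point X has camera coordinates R X + t. Camera axes: x right, y down, z forward; pixel columns grow to the right and rows downward; lengths in m; the calibration is good to about 2 mm. The wrist camera is an equidistant fisheye: a pixel r from the principal point sees the ray r / f radians off the axis. A picture is of the moment at which its call begins. There is no depth.
- arm.close_job(): hands the job in, once; it reports no verdict.
The state is a dict: "clock": time; "joints": joint angles; "dq": joint speeds; "joint_efforts": joint torques, N m; "tool_pos": TCP position; "ee_rot": TCP orientation; "ft_force": force on the tool from outside, world axes, zero at the start; "torque": the same for the moment, N m; "finger_gap": finger opening in m.
Only numpy, scipy, OpenCV 4.12 (cv2) and the standard library are available. Lean on these libraries where they do the work, as an engineer would, in place of code of your own. Each camera call takes 0.05 s, during which the arm holds its last target.

## Task

Lift the red stapler off the blue specimen case and set it down upright on the desk. Then take the T-key from its stand, lower it down the case's key shaft onto the square stem, turn it clockwise (seen from above) to its stop so that the bolt is fully home, draw the key out and put it back upright in its stand. Leave the lamp, the wipes tub and the gel bottle where they stand.

Things in the scene. Friction and masses are not known exactly. Their poses are not given: they have to be found in the camera images.
- case: blue metal specimen case, fixed to the desk, 220 mm along its x, 150 mm along its y, 130 mm high; origin at the centre of its underside. Its top is flat. Four small feet stick out 20 mm on the y sides. Its yellow bolt with red knob slides on the front (-x) face as the stem turns and stands in the brass keeper when locked
- shaft_mouth (a point): centre of the key shaft's mouth, on the flat top of the case, 55 mm from the centre of the case toward its -x end, 130 mm above the desk; round vertical bore 44 mm across and 105 mm deep, ringed by a flush brass collar. At the start the stapler lies over it
- stem_top (a point): middle of the top of the brass square stem that stands on the axis of the shaft, its top 76 mm below the mouth; 14 mm square over its lower 23 mm with faces square to this point's x and y, tapering over its top 6 mm; 29 mm high in all. It turns with the stem
- stem (a joint): angle of the square stem, rad: 0 = open, 1.571 = locked, at a hard stop; grows clockwise seen from above; the stem's x axis has the yaw of the case minus this angle. It stays where it is left; friction about 0.08 N m
- key_bar (a point): centre of the red cross bar of the steel T-key, 173 mm above the key's lower end; the bar is 90 mm long along the key's x, 14 mm thick along its y, 18 mm high; the key weighs about 0.3 kg. Below the bar run a 20 mm round shank and a yellow collar 58 mm across, 6 mm thick, whose underside is 112 mm above the lower end
- key_tip (a point): centre of the lower end of the T-key, on its axis: a steel socket 26 mm square with a 17 mm square hole 30 mm deep, open at the bottom, square to the bar, so it fits the stem at four yaws with about 0.24 rad of play each way. Fully down on the stem the collar's underside is 7 to 12 mm above the case top and the bar centre 68 to 73 mm above it
- stand: grey upright tube with a dark round foot 100 mm across, fixed to the desk, 122 mm high; origin at the centre of its underside. Bore 46 mm across, flared to 56 mm at the mouth. The key stands in it with its collar on the rim, lower end 10 mm above the desk, bar centre 183 mm above the desk, at any yaw
- stand_mouth (a point): centre of the stand's rim, 122 mm above the desk
- stapler_centre (a point): centre of the red and black desk stapler, 19 mm above its underside; 125 mm long along its x, 32 mm wide along its y, 38 mm high: a base 9 mm high and above it the red arm, 20 mm wide; z up when it stands upright on its base; about 0.16 kg
- red_stapler: the same stapler, origin at the centre of its underside
- tkey: the same T-key, origin at the centre of its lower end
- tall_lamp: rechargeable bulb lamp standing loose on the desk, 142 mm across, 288 mm high; origin at the centre of its underside. Leave it
- tub: white and green tub of wipes, loose, 69 mm across, 133 mm high; origin at the centre of its underside. Leave it
- gel_bottle: hand gel pump bottle, loose, 75x59 mm, 172 mm high; origin at the centre of its underside. Leave it
There are look-alikes about, which are no part of the job. There is more than one size of the tkey; the job needs the larger. There is more than one size of the stand; the job needs the larger.

How it is judged:
By the outcome, as a careful person would: the job done as asked, in the order asked, and still so for the second after the job is handed in, with the robot touching nothing.
It also fails if it takes over 70 s, if anything falls off the work surface, if the arm or the gripper's body presses on something with over 40 N, if the wrist force passes 120 N, or if a joint passes its speed limit or range.

## Working session

There is one attempt and no reset: what is moved stays moved. The work goes in short steps, Python scripts to look and compute and a tool call to move; the robot and the scene stay as the last step left them, time stands still between calls to the robot, and variables do not carry over. Pictures are saved under pics/ and viewed, and the job is handed in when it is done.

Besides the shell and the picture viewer there is one more tool, called after "Emit:" in YAML: its name, and indented under it one key for each argument. play_rows: Moves the arm, as the interface text tells. Its arguments: {"type":"object","properties":{"plan":{"type":"array"}},"required":["plan"]}

```bash
mkdir -p pics; python3 - <<'E'
from station import arm
import cv2,numpy as np
s=arm.observe()
for k,v in s.items(): print(k,np.round(v,4).tolist())
for n in ["scene","top","wrist"]:
    d=arm.get_image(n); cv2.imwrite(f"pics/{n}0.png",d["img"][:,:,::-1]); print(n,d["fx"],d["fy"],d["cx"],d["cy"],np.round(d["R"],4).tolist(),np.round(d["t"],4).tolist())
E
```

```text
clock 0.0
joints [-77.7226, 35.289, -0.7231, 81.6418, 0.4621, 63.2199, -2.3133]
dq [0.0179, -0.0618, 0.0733, -0.0447, 0.0872, -0.1243, -0.074]
joint_efforts [0.0005, -46.9211, 0.259, -17.1037, 0.0099, 0.0095, 0.0]
tool_pos [0.1548, 0.6306, 0.2491]
ee_rot [[-0.0006, 0.2384, 0.9712], [-0.0025, 0.9712, -0.2384], [-1.0, -0.0026, 0.0]]
ft_force [-0.2451, -0.5422, -0.1585]
torque [0.0367, -0.0186, -0.0029]
finger_gap 0.0853
scene 505.7910203379134 505.7910203379134 318.48415135379963 242.35198118653307 [[0.8619, -0.5066, 0.0216], [-0.2067, -0.3899, -0.8974], [0.4631, 0.769, -0.4408]] [-0.5295, 0.2341, 1.0564]
top 449.82602160278066 449.82602160278066 323.98392823441367 249.29460354312465 [[0.1157, -0.9933, -0.0053], [-0.9691, -0.1117, -0.2201], [0.218, 0.0306, -0.9755]] [-0.0719, 0.6061, 1.0179]
wrist 371.64829954431775 371.64829954431775 318.3505054889742 234.07293564333622 [[0.2378, 0.9713, -0.0022], [0.9346, -0.2282, 0.273], [0.2646, -0.067, -0.962]] [-0.6489, -0.0369, 0.379]
```

View pics/scene0.png

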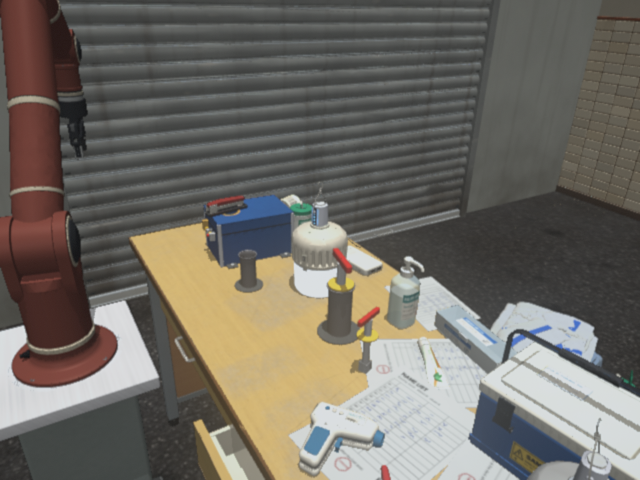

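View pics/top0.png

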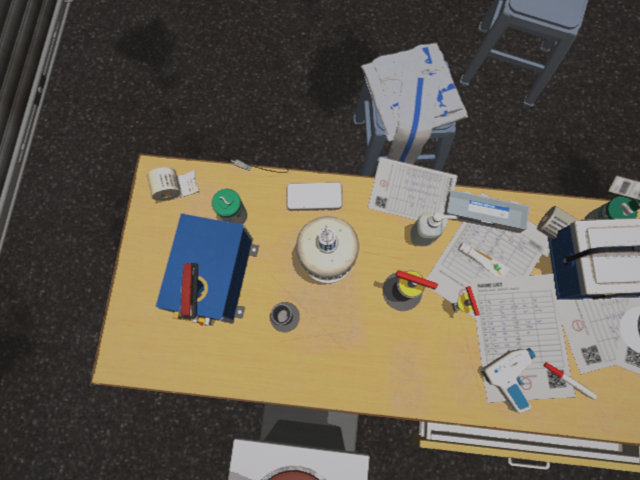

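View pics/wrist0.png

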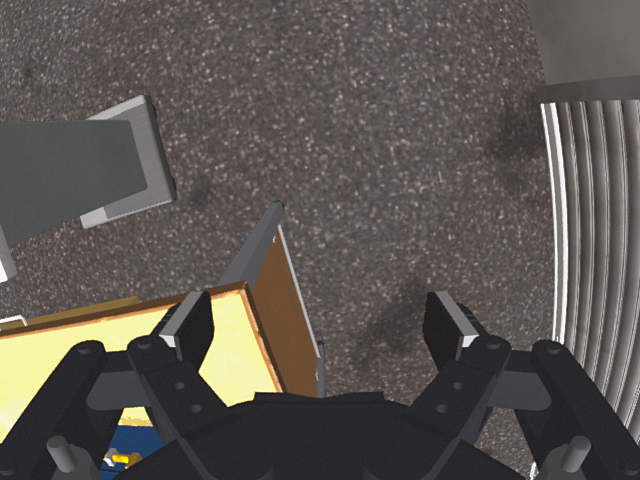

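```bash
cat > h.py <<'E'
from station import arm
import cv2,numpy as np
def grab(n,tag):
    d=arm.get_image(n); cv2.imwrite(f"pics/{n}{tag}.png",d["img"][:,:,::-1]); np.savez(f"pics/{n}{tag}.npz",**d); return d
def load(f): return dict(np.load(f"pics/{f}.npz"))
def ray(d,u,v,fish=False):
    x=(u-d["cx"])/d["fx"];y=(v-d["cy"])/d["fy"]
    if fish:
        r=np.hypot(x,y); k=np.sin(r)/max(r,1e-9); c=np.array([x*k,y*k,np.cos(r)])
    else: c=np.array([x,y,1.])
    R=d["R"]; return -R.T@d["t"], R.T@c
def atz(d,u,v,z,fish=False):
    o,r=ray(d,u,v,fish); return o+r*(z-o[2])/r[2]
def proj(d,X,fish=False):
    c=d["R"]@np.asarray(X)+d["t"]
    if fish:
        th=np.arctan2(np.hypot(c[0],c[1]),c[2]); k=th/np.hypot(c[0],c[1]); return d["cx"]+d["fx"]*c[0]*k, d["cy"]+d["fy"]*c[1]*k
    return d["cx"]+d["fx"]*c[0]/c[2], d["cy"]+d["fy"]*c[1]/c[2]
def crop(f,x0,y0,w,h,s,out):
    im=cv2.imread(f"pics/{f}.png")[y0:y0+h,x0:x0+w]; im=cv2.resize(im,None,fx=s,fy=s,interpolation=cv2.INTER_CUBIC)
    for k in range(0,w,10):
        cv2.line(im,(k*s,0),(k*s,4 if (x0+k)%50 else 12),(0,255,0),1)
        if (x0+k)%20==0: cv2.putText(im,str(x0+k),(k*s+2,22),0,.4,(0,255,0),1)
    for k in range(0,h,10):
        cv2.line(im,(0,k*s),(6,k*s),(0,255,0),1)
        if (y0+k)%20==0: cv2.putText(im,str(y0+k),(8,k*s+4),0,.4,(0,255,0),1)
    cv2.imwrite(f"pics/{out}.png",im)
E
python3 - <<'E'
from h import *
grab("top",1);grab("scene",1)
crop("top1",150,180,130,150,4,"c1"); crop("top1",260,220,230,120,3,"c2"); crop("scene1",190,180,200,190,3,"c3")
E
```

```text
(no output)
```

View pics/c1.png

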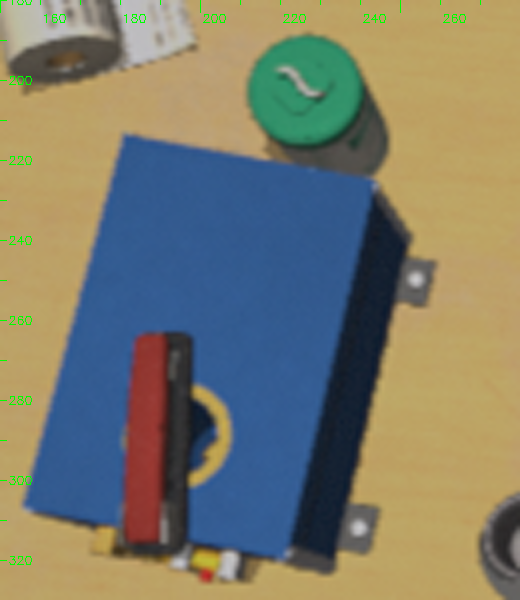

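View pics/c2.png

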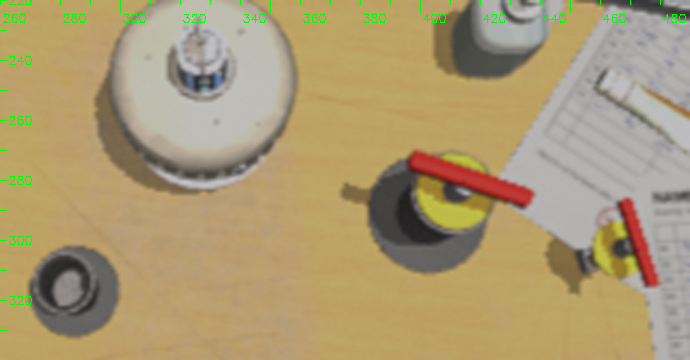

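View pics/c3.png

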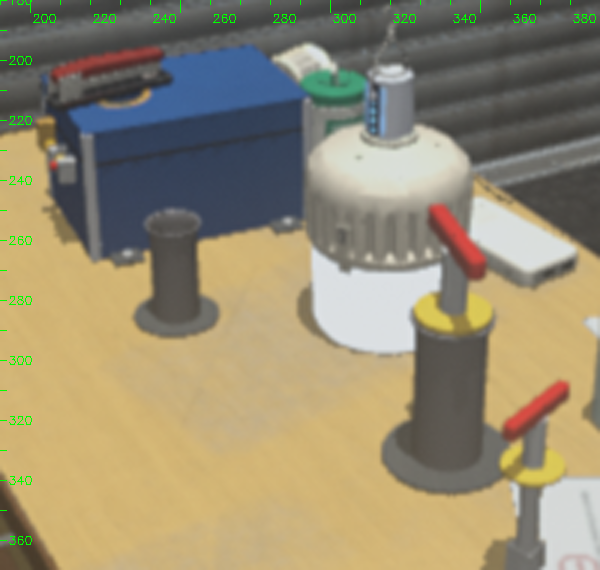

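```bash
python3 - <<'E'
from h import *
d=load("top1"); s=load("scene1")
P=lambda n,u,v,z:print(n,np.round(atz(d,u,v,z),4))
o,_=ray(d,0,0);print("cam",o)
C=[atz(d,*p,.13)[:2] for p in [(180.8,213.7),(243.5,225.5),(222.5,319.3),(156.3,306.5)]]
print(np.round(C,4)); 
for i in range(4): e=C[(i+1)%4]-C[i]; print(np.linalg.norm(e),np.degrees(np.arctan2(e[1],e[0])))
c=np.mean(C,0);print("case",c)
# stapler base end corners: base top z .139 
for p in [(192,263.5),(198,264.5),(196.5,317.5),(184,318)]: P("stap base",*p,.139)
for p in [(184,263.5),(191.5,263.5),(181,315),(190,315)]: P("stap red",*p,.168)
for p in [(397,273.5),(437.5,286.5)]: P("bar",*p,.192)
P("collar",411.3,284.3,.128); P("foot",403.2,290.8,.004); 
P("smallcollar",467,302,.08)
P("smallfoot",285,317,.004); P("tub",226.5,202,.133); P("lamp",327.5,239,.2)
E
```

```text
cam [ 0.37373936 -0.03482494  1.12592259]
[[0.6423 0.3355]
 [0.6308 0.1868]
 [0.4143 0.1995]
 [0.4251 0.3497]]
0.14917475705486438 -94.39425175528385
0.216895608371282 176.62701203899738
0.15056167635415416 85.89594643177642
0.2176378729926281 -3.741125501318737
case [0.52813123 0.2678643 ]
stap base [0.5281 0.2857 0.139 ]
stap base [0.5274 0.2719 0.139 ]
stap base [0.4112 0.2544 0.139 ]
stap base [0.407  0.2812 0.139 ]
stap red [0.5216 0.2935 0.168 ]
stap red [0.5235 0.2773 0.168 ]
stap red [0.4115 0.2794 0.168 ]
stap red [0.4137 0.2605 0.168 ]
bar [ 0.5482 -0.164   0.192 ]
bar [ 0.5305 -0.25    0.192 ]
collar [ 0.5395 -0.2065  0.128 ]
foot [ 0.5414 -0.2089  0.004 ]
smallcollar [ 0.521  -0.3459  0.08  ]
smallfoot [0.4429 0.0763 0.004 ]
tub [0.6815 0.2341 0.133 ]
lamp [ 0.6038 -0.0106  0.2   ]
```

```bash
cat > mv.py <<'E'
import sys,numpy as np
# mv.py x y z psi  X Y Z PSI : commanded from -> to
a=list(map(float,sys.argv[1:9]));p=np.radians(a[3])
d=np.array(a[4:7])-a[:3]
y=np.array([np.cos(p),np.sin(p),0]);x=np.array([0,0,-1]);z=np.cross(x,y)
print("shift",np.round([x@d,y@d,z@d],4),"roll",round(-(a[7]-a[3]),2),"dist",round(np.linalg.norm(d),3))
E
python3 mv.py .155 .631 .25 76.2 .468 .278 .25 98.3
```

```text
shift [ 0.     -0.2681  0.3882] roll -22.1 dist 0.472
```

Emit:
play_rows:
  plan:
    - [[0,-0.268,0.388,-22,0.085],[0,-0.268,0.388,-22,0.085],[0,-0.268,0.388,-22,0.085],[0,-0.268,0.388,-22,0.085],[0,-0.268,0.388,-22,0.085],[0,-0.268,0.388,-22,0.085],[0,-0.268,0.388,-22,0.085],[0,-0.268,0.388,-22,0.085],[0,-0.268,0.388,-22,0.085],[0,-0.268,0.388,-22,0.085],[0,-0.268,0.388,-22,0.085],[0,-0.268,0.388,-22,0.085]]

```text
clock: 1.25
tool_pos: [0.4732, 0.2707, 0.2503]
ee_rot: [[0.004, -0.132, 0.991], [-0.005, 0.991, 0.132], [-1.0, -0.005, 0.003]]
ft_force: [0.1, -0.8, 0.2]
finger_gap: 0.0846
```

```bash
python3 - <<'E'
from h import *
w=grab("wrist",2)
s=arm.observe()
print(s["clock"],s["tool_pos"],s["ee_rot"],s["joints"],s["ft_force"])
E
```

```text
1.3 [0.47341273 0.27056363 0.25023278] [[ 0.0035065  -0.13006023  0.99149989]
 [-0.00477559  0.99149251  0.13007615]
 [-0.99998245 -0.00519111  0.00285556]] [-29.5678723   25.89927477  -3.93685794  99.09757513   2.50997707
  55.06328975  62.92582116] [ 2.14511363 -1.85050267 -0.82713117]
```

View pics/wrist2.png

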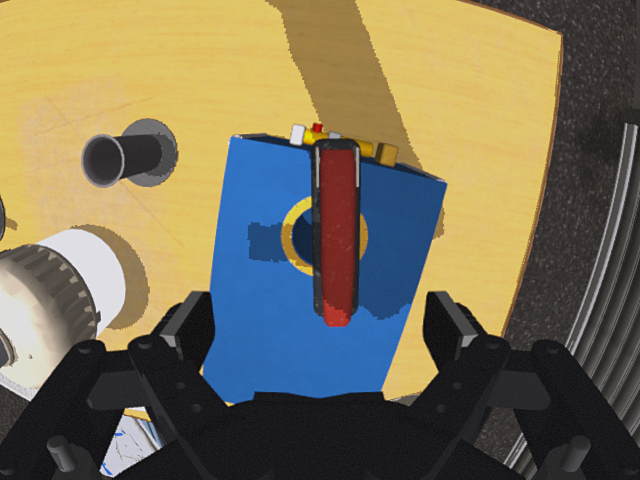

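```bash
python3 - <<'E'
from h import *
for i in range(3):
    w=grab("wrist",3)
    s=arm.observe()
    print(s["clock"],s["tool_pos"],np.round(s["dq"],2))
crop("wrist3",190,110,280,230,3,"c4")
P=lambda n,u,v,z:print(n,np.round(atz(w,u,v,z,True),4))
print(-w["R"].T@w["t"])
E
```

```text
1.35 [0.47087441 0.27403852 0.25016654] [-3.68 -0.26 -5.02  0.79 -1.98  0.03 -1.34]
1.4 [0.46869739 0.27708718 0.25016958] [-2.81 -0.23 -3.44  0.41 -0.82 -0.03 -0.27]
1.45 [0.46731888 0.2790464  0.25021862] [-1.88 -0.18 -1.86  0.24 -0.1   0.03  0.08]
[0.40106786 0.26735402 0.37416869]
```

View pics/c4.png

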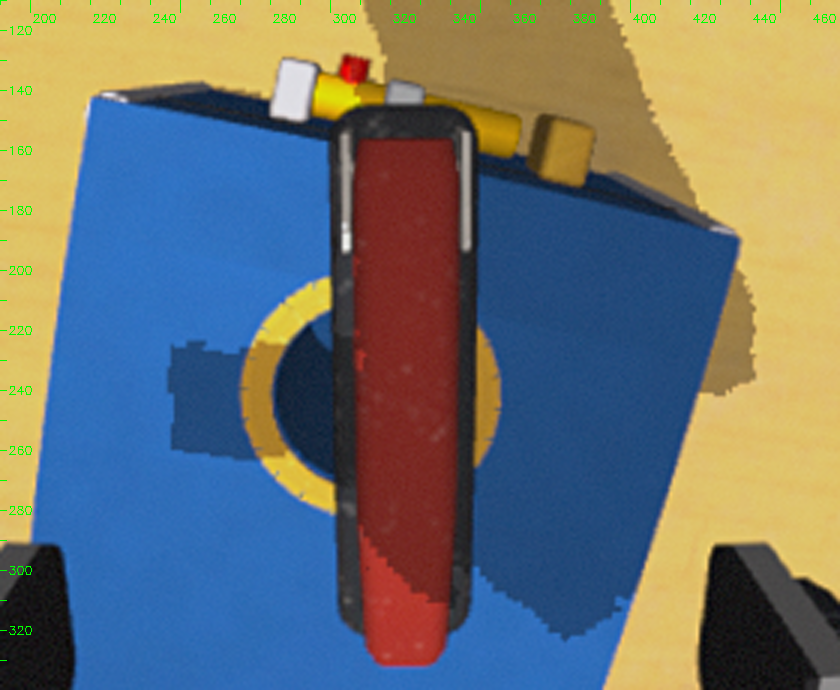

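```bash
python3 - <<'E'
from h import *
w=load("wrist3")
P=lambda n,u,v,z:print(n,np.round(atz(w,u,v,z,True),4))
for p in [(300.5,165),(302.5,305),(348.5,165),(347,305),(323,145.5),(325,322)]:P("base",*p,.139)
for p in [(307.5,165),(309,300),(343.5,165),(342,300)]:P("red",*p,.168)
for p in [(269.5,242),(356.5,240),(280,242)]:P("ring",*p,.13)
for p in [(222,142),(435,188)]:P("corner",*p,.13)
E
```

```text
base [0.4237 0.2591 0.139 ]
base [0.5201 0.2728 0.139 ]
base [0.4194 0.2892 0.139 ]
base [0.5158 0.3039 0.139 ]
base [0.4095 0.2715 0.139 ]
base [0.5315 0.2906 0.139 ]
red [0.4204 0.264  0.168 ]
red [0.5014 0.2757 0.168 ]
red [0.4176 0.2838 0.168 ]
red [0.4986 0.2958 0.168 ]
ring [0.48   0.2444 0.13  ]
ring [0.4701 0.3036 0.13  ]
ring [0.4789 0.2516 0.13  ]
corner [0.4155 0.2047 0.13  ]
corner [0.426  0.3515 0.13  ]
```

Emit:
play_rows:
  plan:
    - [[0.04,0.002,0.002,0,0.085],[0.075,0.002,0.002,0,0.085],[0.088,0.002,0.002,0,0.07],[0.088,0.002,0.002,0,0.05],[0.088,0.002,0.002,0,0.03],[0.088,0.002,0.002,0,0],[0.088,0.002,0.002,0,0],[0.088,0.002,0.002,0,0],[0.088,0.002,0.002,0,0],[0.088,0.002,0.002,0,0],[0.088,0.002,0.002,0,0]]

```text
clock: 2.37
tool_pos: [0.4703, 0.2818, 0.1642]
ee_rot: [[0.003, -0.143, 0.99], [0.003, 0.99, 0.143], [-1.0, 0.002, 0.003]]
ft_force: [-1.0, -0.2, 6.8]
finger_gap: 0.0187
```

```bash
python3 - <<'E'
from h import *
w=grab("wrist",4)
crop("wrist4",150,110,340,230,2,"c5")
E
python3 mv.py .470 .2805 .162 98.2 .45 -.08 .25 80
```

```text
shift [-0.088  -0.354  -0.0712] roll 18.2 dist 0.372
```

View pics/c5.png

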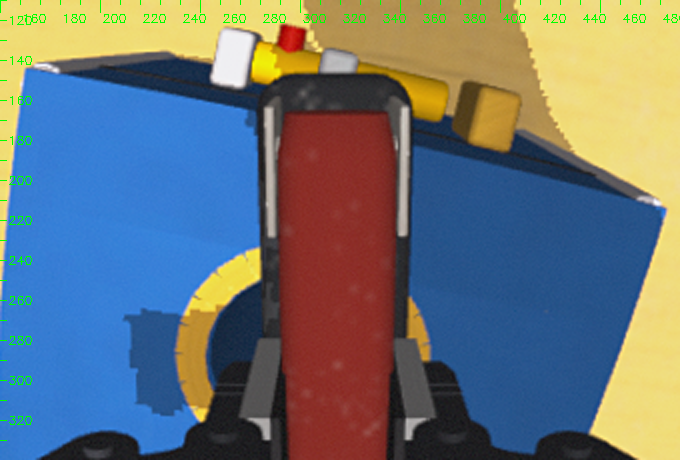

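```bash
python3 mv.py .470 .2805 .162 98.2 .47 -.08 .25 98.2;python3 mv.py .470 .2805 .162 98.2 .47 -.08 .05 98.2
```

```text
shift [-0.088  -0.3568 -0.0514] roll -0.0 dist 0.371
shift [ 0.112  -0.3568 -0.0514] roll -0.0 dist 0.377
```

Emit:
play_rows:
  plan:
    - [[-0.03,0,0,0,0],[-0.06,0,0,0,0],[-0.088,-0.02,-0.003,0,0],[-0.088,-0.06,-0.009,0,0],[-0.088,-0.1,-0.014,0,0],[-0.088,-0.14,-0.02,0,0],[-0.088,-0.18,-0.026,0,0],[-0.088,-0.22,-0.032,0,0],[-0.088,-0.26,-0.037,0,0],[-0.088,-0.3,-0.043,0,0],[-0.088,-0.335,-0.048,0,0],[-0.088,-0.357,-0.051,0,0]]

```text
clock: 3.42
tool_pos: [0.4689, -0.0851, 0.2504]
ee_rot: [[-0.0, -0.137, 0.991], [-0.003, 0.991, 0.137], [-1.0, -0.003, -0.001]]
ft_force: [1.3, 0.1, -2.9]
finger_gap: 0.0186
```

```bash
python3 - <<'E'
from h import *
w=grab("top",5);w=grab("wrist",5);w=grab("scene",5)
s=arm.observe(); print(s["tool_pos"],s["finger_gap"],s["ft_force"])
E
```

```text
[ 0.46938897 -0.08251169  0.25024708] 0.01885896383513942 [-0.20665584  1.6848756  -1.36630653]
```

View pics/top5.png

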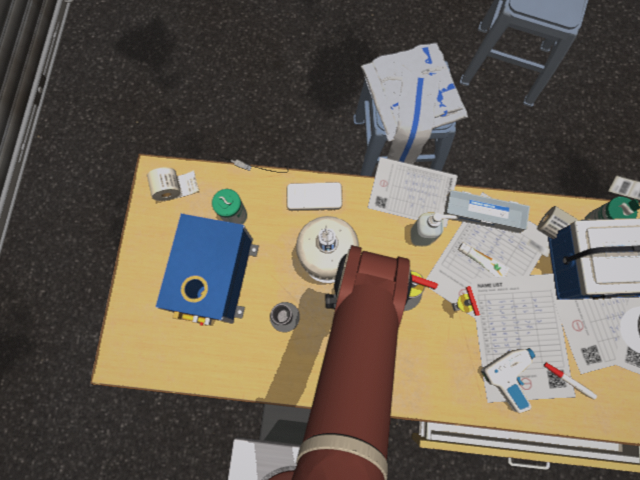

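View pics/wrist5.png

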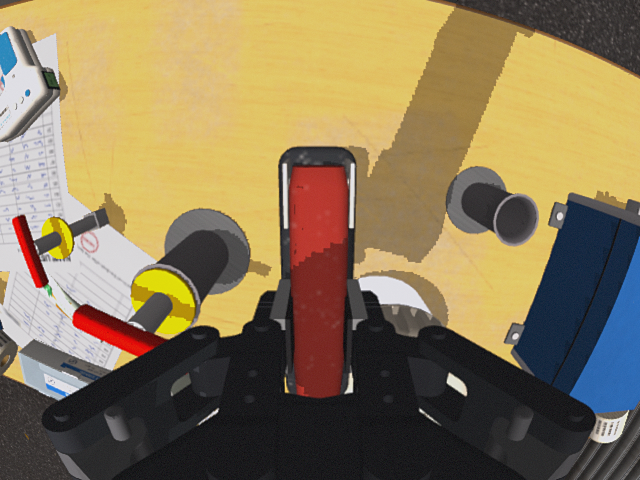

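View pics/scene5.png

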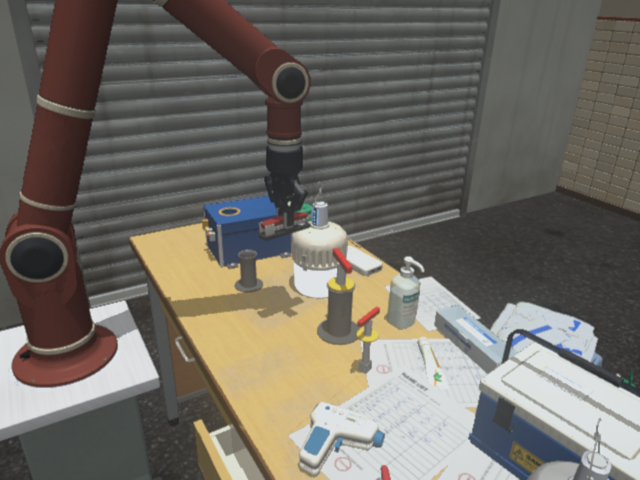

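Emit:
play_rows:
  plan:
    - [[0.03,0,-0.02,0,0],[0.07,0,-0.02,0,0],[0.11,0,-0.02,0,0],[0.15,0,-0.02,0,0],[0.18,0,-0.02,0,0],[0.2,0,-0.02,0,0],[0.208,0,-0.02,0,0],[0.214,0,-0.02,0,0],[0.216,0,-0.02,0,0],[0.216,0,-0.02,0,0],[0.216,0,-0.02,0,0]]

```text
clock: 4.48
tool_pos: [0.4513, -0.0827, 0.0354]
ee_rot: [[0.003, -0.143, 0.99], [-0.0, 0.99, 0.143], [-1.0, -0.001, 0.003]]
ft_force: [0.3, 0.1, -2.5]
finger_gap: 0.0186
```

```bash
python3 - <<'E'
from h import *
w=grab("scene",6)
crop("scene6",200,180,200,150,4,"c6")
E
```

```text
(no output)
```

View pics/c6.png

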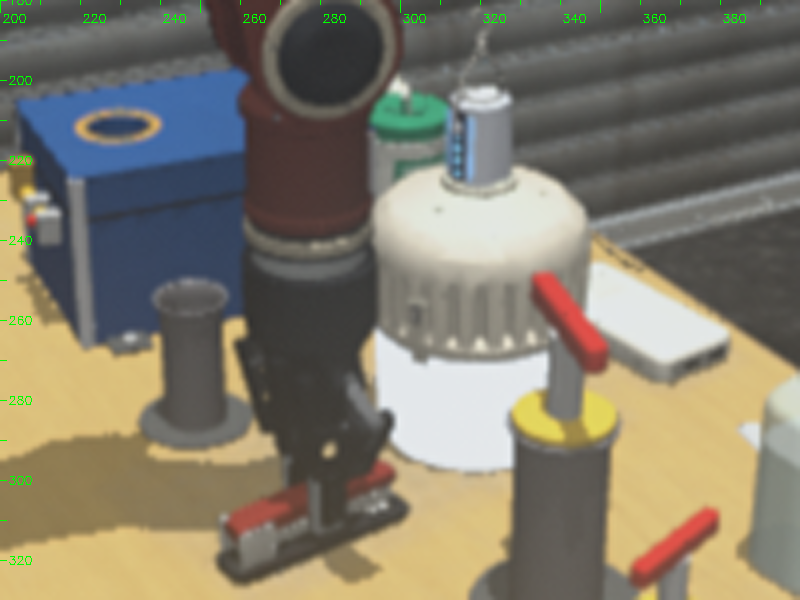

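Emit:
play_rows:
  plan:
    - [[0.001,0,0,0,0],[0.002,0,0,0,0],[0.002,0,0,0,0],[0.002,0,0,0,0]]

```text
clock: 4.87
tool_pos: [0.4511, -0.0831, 0.0341]
ee_rot: [[0.003, -0.142, 0.99], [-0.001, 0.99, 0.142], [-1.0, -0.001, 0.003]]
ft_force: [-2.3, -1.0, 10.6]
finger_gap: 0.0186
```

Emit:
play_rows:
  plan:
    - [[-0.001,0,0,0,0.03],[-0.001,0,0,0,0.05],[-0.001,0,0,0,0.065],[-0.001,0,0,0,0.085],[-0.02,0,0,0,0.085],[-0.06,0,0,0,0.085],[-0.1,0,0,0,0.085],[-0.14,0,0,0,0.085],[-0.18,0,0,0,0.085],[-0.218,0,0,0,0.085],[-0.238,0,0,0,0.085],[-0.238,0,0,0,0.085]]

```text
clock: 5.87
tool_pos: [0.4529, -0.0832, 0.2751]
ee_rot: [[0.011, -0.143, 0.99], [-0.002, 0.99, 0.143], [-1.0, -0.003, 0.011]]
ft_force: [1.7, 0.6, -0.2]
finger_gap: 0.0848
```

```bash
python3 - <<'E'
from h import *
w=grab("wrist",7);grab("scene",7)
crop("scene7",200,180,200,150,4,"c7")
print(arm.observe()["tool_pos"])
E
python3 mv.py .4502 -.0829 .27 98.2 .540 -.2075 .27 -11.6
```

```text
[ 0.45012156 -0.08279313  0.27065702]
shift [ 0.     -0.1361  0.0711] roll 109.8 dist 0.154
```

View pics/c7.png

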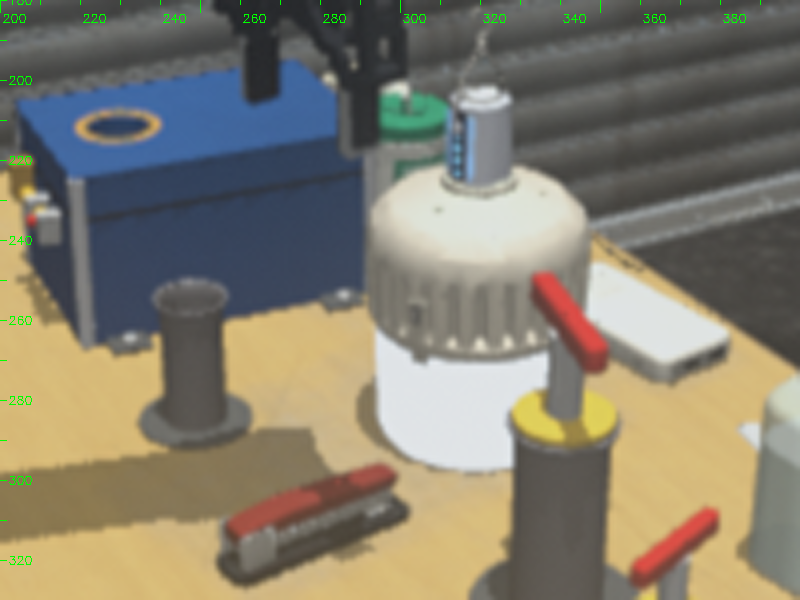

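View pics/wrist7.png

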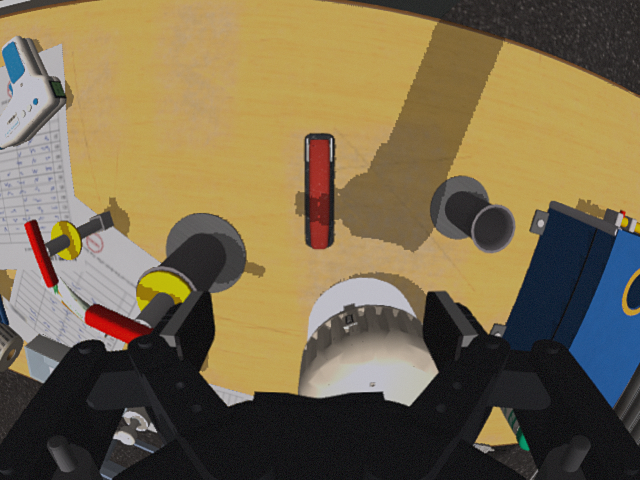

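Emit:
play_rows:
  plan:
    - [[0,-0.02,0.01,7,0.085],[0,-0.05,0.026,14,0.085],[0,-0.08,0.042,21,0.085],[0,-0.11,0.057,28,0.085],[0,-0.13,0.068,35,0.085],[0,-0.136,0.071,42,0.085],[0,-0.136,0.071,49,0.085],[0,-0.136,0.071,56,0.085],[0,-0.136,0.071,63,0.085],[0,-0.136,0.071,70,0.085],[0,-0.136,0.071,77,0.085],[0,-0.136,0.071,84,0.085]]

```text
clock: 6.97
tool_pos: [0.5388, -0.2068, 0.2676]
ee_rot: [[-0.005, 0.971, 0.239], [0.001, 0.239, -0.971], [-1.0, -0.005, -0.003]]
ft_force: [-0.1, -0.3, -0.9]
finger_gap: 0.085
```

Emit:
play_rows:
  plan:
    - [[0,0,0,7,0.085],[0,0,0,14,0.085],[0,0,0,21,0.085],[0,0,0,26,0.085],[0,0,0,26,0.085],[0,0,0,26,0.085]]

```text
clock: 7.47
tool_pos: [0.5392, -0.2067, 0.2683]
ee_rot: [[-0.004, 0.979, -0.202], [0.001, -0.202, -0.979], [-1.0, -0.004, 0.0]]
ft_force: [0.2, 0.5, -0.6]
finger_gap: 0.0851
```

```bash
python3 - <<'E'
from h import *
grab("top",8)
w=grab("wrist",8)
s=arm.observe();print(s["clock"],s["tool_pos"],s["ee_rot"][:,1],s["joints"])
crop("wrist8",180,120,280,200,3,"c8")
E
```

```text
7.5667 [ 0.53947833 -0.20701658  0.26914396] [ 0.97922778 -0.20274919 -0.00239208] [  0.18729434  30.04347553  29.81549272  92.96187804 -16.4097965
  61.53704172  22.8979086 ]
```

View pics/c8.png

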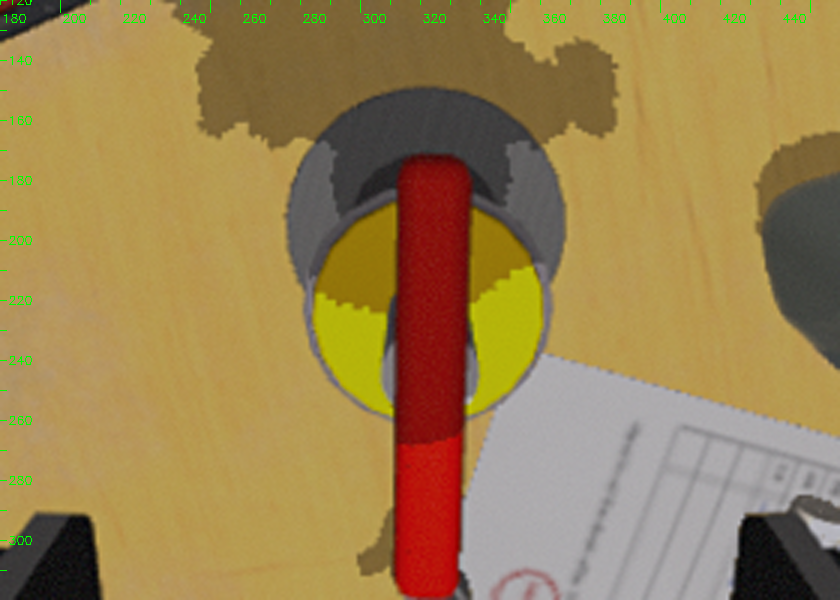

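```bash
python3 - <<'E'
from h import *
w=load("wrist8")
P=lambda n,u,v,z:print(n,np.round(atz(w,u,v,z,True),4))
for p in [(308,185),(332.5,185),(307,310),(329,310),(321,172),(318,318)]:P("bar",*p,.192)
for p in [(280.5,222),(357,222),(319,259)]:P("collar",*p,.128)
for p in [(272,191),(365,191),(320,149.5)]:P("foot",*p,.004)
E
cat pics/top8.npz >/dev/null; python3 -c "
from h import *
crop('top8',340,230,160,100,4,'c9')"
```

```text
bar [ 0.5426 -0.1667  0.192 ]
bar [ 0.5556 -0.1693  0.192 ]
bar [ 0.5261 -0.2404  0.192 ]
bar [ 0.5392 -0.243   0.192 ]
bar [ 0.5509 -0.1611  0.192 ]
bar [ 0.5315 -0.2471  0.192 ]
collar [ 0.5132 -0.1981  0.128 ]
collar [ 0.5684 -0.2094  0.128 ]
collar [ 0.5352 -0.232   0.128 ]
foot [ 0.4925 -0.1906  0.004 ]
foot [ 0.5893 -0.2104  0.004 ]
foot [ 0.5513 -0.158   0.004 ]
```

Emit:
play_rows:
  plan:
    - [[0.03,0,-0.001,1,0.085],[0.06,0,-0.001,1,0.085],[0.08,0,-0.001,1,0.07],[0.087,0,-0.001,1,0.05],[0.087,0,-0.001,1,0.03],[0.087,0,-0.001,1,0],[0.087,0,-0.001,1,0],[0.087,0,-0.001,1,0],[0.087,0,-0.001,1,0],[0.087,0,-0.001,1,0],[0.087,0,-0.001,1,0]]

```text
clock: 8.48
tool_pos: [0.5414, -0.2071, 0.1852]
ee_rot: [[0.004, 0.975, -0.221], [-0.002, -0.221, -0.975], [-1.0, 0.004, 0.001]]
ft_force: [0.8, 0.7, 5.7]
finger_gap: 0.0169
```

```bash
python3 - <<'E'
from h import *
w=grab("wrist",9);w=grab("scene",9)
crop("wrist9",150,110,340,230,2,"c9")
E
```

```text
(no output)
```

View pics/c9.png

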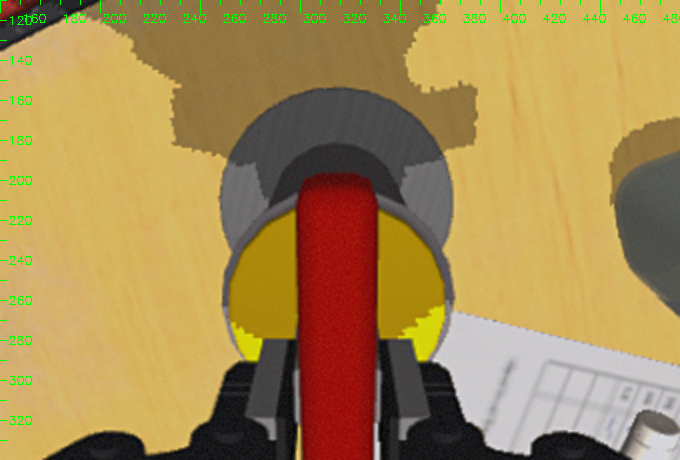

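View pics/scene9.png

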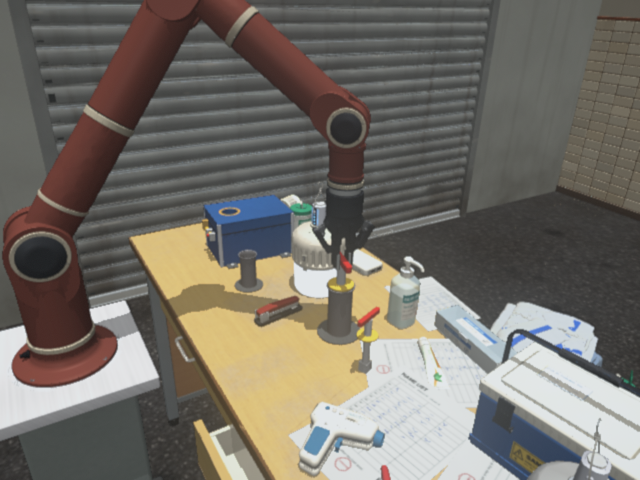

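Emit:
play_rows:
  plan:
    - [[0,0,0,0,0],[0,0,0,0,0],[0,0,0,0,0]]

```text
clock: 8.83
tool_pos: [0.5414, -0.2071, 0.1852]
ee_rot: [[0.004, 0.975, -0.221], [-0.002, -0.221, -0.975], [-1.0, 0.004, 0.001]]
ft_force: [0.1, -1.1, 6.7]
finger_gap: 0.0169
```

Emit:
play_rows:
  plan:
    - [[-0.01,0,0,0,0],[-0.03,0,0,0,0],[-0.05,0,0,0,0],[-0.07,0,0,0,0],[-0.09,0,0,0,0],[-0.11,0,0,0,0],[-0.13,0,0,0,0],[-0.15,0,0,0,0],[-0.162,0,0,0,0],[-0.162,0,0,0,0],[-0.162,0,0,0,0],[-0.162,0,0,0,0]]

```text
clock: 9.83
tool_pos: [0.5392, -0.2055, 0.3438]
ee_rot: [[-0.003, 0.975, -0.221], [0.002, -0.221, -0.975], [-1.0, -0.004, -0.001]]
ft_force: [0.1, 0.1, -2.2]
finger_gap: 0.0171
```

```bash
python3 - <<'E'
from h import *
w=grab("wrist",10);w=grab("scene",10);grab("top",10)
s=arm.observe();print(s["tool_pos"],s["joints"],s["ft_force"],s["finger_gap"])
crop("scene10",240,140,200,150,4,"c10")
E
```

```text
[ 0.53955849 -0.20578986  0.34388178] [ -0.95231178  26.69272502  31.61465886  85.95016176 -14.34272107
  71.60633903  19.71731529] [ 0.23610674 -0.2446279  -2.39638917] 0.017510995385356082
```

View pics/c10.png

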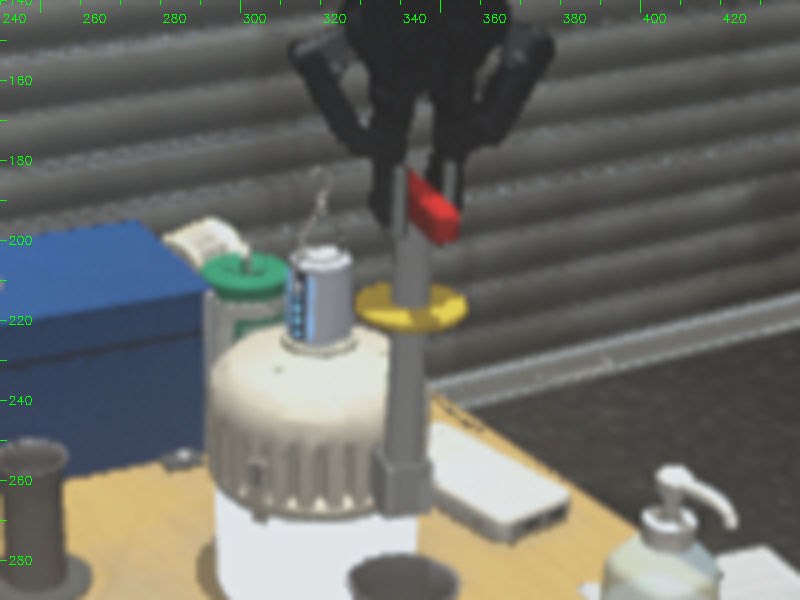

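View pics/wrist10.png

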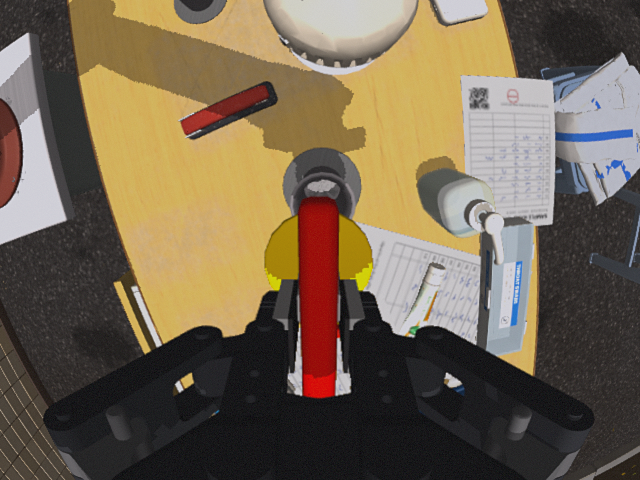

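View pics/top10.png

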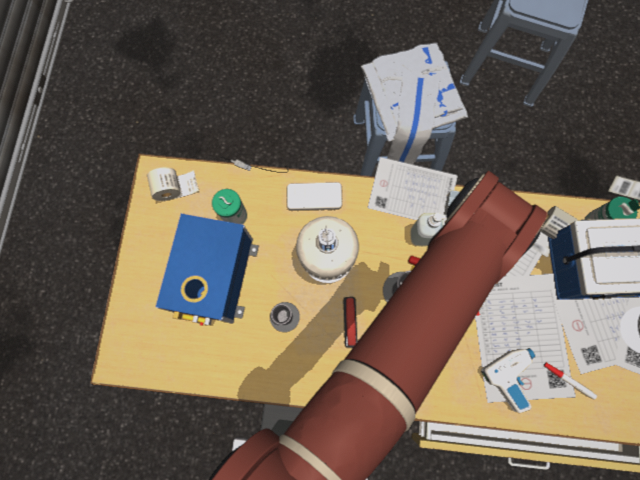

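```bash
python3 - <<'E'
from h import *
w=load("wrist10"); s=load("scene10"); t=load("top10")
T=np.array([.5395,-.2057,.3438]); Z=np.array([-.221,-.975,0]);Y=np.array([.975,-.221,0])
crop("wrist10",250,180,140,120,5,"c11")
for p in [(319.5,197),(302,215),(338,215)]:
    X=atz(w,*p,T[2]-.002+.009,True); print("bar end", X, "rel y,z", (X-T)@Y,(X-T)@Z)
for p in [(265.5,262),(372.5,258)]:
    X=atz(w,*p,T[2]-.002-.055,True); print("collar", "rel y,z", (X-T)@Y,(X-T)@Z)
for dz in [-.002]:
  b=T+[0,0,dz]; print("scene exp: bar",proj(s,b),"collar",proj(s,b-[0,0,.058]),"tip",proj(s,b-[0,0,.173]))
print("exp bar end",proj(w,T-.045*Z+[0,0,.007],True))
crop("scene10",310,160,70,120,6,"c12"); crop("top10",170,250,70,70,8,"c13")
E
```

```text
bar end [ 0.55116171 -0.15865926  0.3508    ] rel y,z 0.0009741663938882957 -0.04844195755764345
bar end [ 0.5443494  -0.16316779  0.3508    ] rel y,z -0.004671454558609943 -0.04254062522840735
bar end [ 0.55569366 -0.16572443  0.3508    ] rel y,z 0.006954213691178396 -0.04255497752112947
collar rel y,z -0.02718711070440859 -0.002893624123246791
collar rel y,z 0.028525592507300603 -0.00519043764448547
scene exp: bar (np.float64(342.3635796320745), np.float64(189.6670362931679)) collar (np.float64(341.14623954467584), np.float64(216.7165272704947)) tip (np.float64(338.90396296599675), np.float64(266.54027062003024))
exp bar end (np.float64(316.45671378258373), np.float64(207.61567518107157))
```

View pics/c11.png

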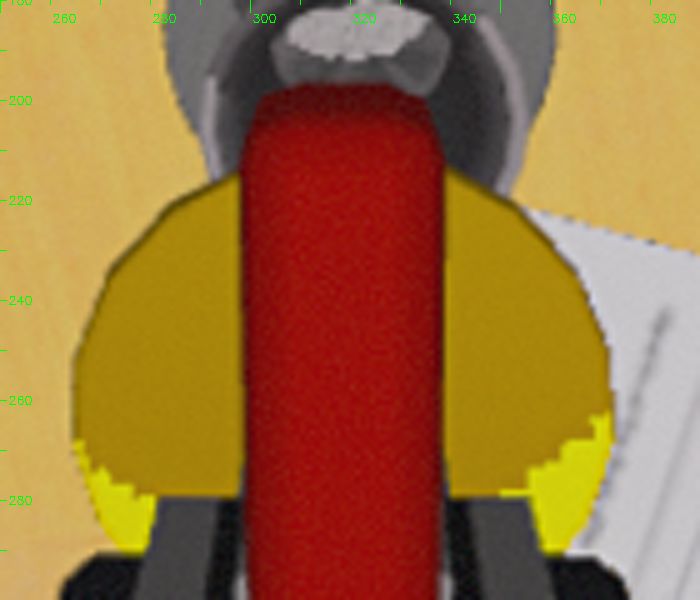

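View pics/c12.png

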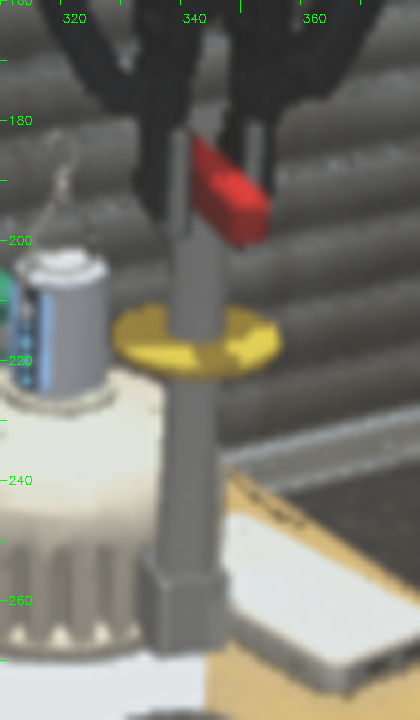

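View pics/c13.png

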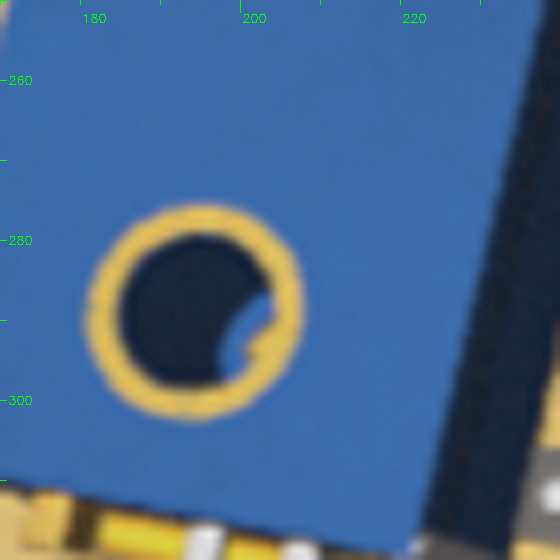

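```bash
for a in ".5 -.13" ".465 -.05" ".465 .03" ".465 .11" ".465 .18"; do python3 mv.py .54 -.2065 .345 -12.8 $a .345 86.2; done
python3 - <<'E'
from h import *
t=load("top10"); print(atz(t,194,289,.13)); s=load("scene6"); print(atz(s,229.6,211.5,.13))
E
```

```text
shift [ 0.     -0.056  -0.0657] roll -99.0 dist 0.086
shift [ 0.     -0.1078 -0.136 ] roll -99.0 dist 0.174
shift [ 0.     -0.1255 -0.214 ] roll -99.0 dist 0.248
shift [ 0.     -0.1433 -0.292 ] roll -99.0 dist 0.325
shift [ 0.     -0.1588 -0.3603] roll -99.0 dist 0.394
[0.47303421 0.27373071 0.13      ]
[0.47895365 0.27097828 0.13      ]
```

Emit:
play_rows:
  plan:
    - [[0,-0.018,-0.02,-6,0],[0,-0.037,-0.043,-12,0],[0,-0.056,-0.066,-19,0],[0,-0.075,-0.09,-26,0],[0,-0.092,-0.113,-33,0],[0,-0.108,-0.136,-40,0],[0,-0.114,-0.16,-47,0],[0,-0.119,-0.188,-54,0],[0,-0.126,-0.214,-61,0],[0,-0.132,-0.24,-68,0],[0,-0.138,-0.266,-75,0],[0,-0.144,-0.292,-82,0]]

```text
clock: 10.98
tool_pos: [0.4639, 0.1114, 0.3448]
ee_rot: [[-0.001, 0.35, 0.937], [-0.0, 0.937, -0.35], [-1.0, -0.001, -0.001]]
ft_force: [-0.0, 0.2, -2.8]
finger_gap: 0.017
```

```bash
python3 mv.py .465 .11 .345 69.2 .465 .18 .345 86.2
```

```text
shift [ 0.      0.0654 -0.0249] roll -17.0 dist 0.07
```

Emit:
play_rows:
  plan:
    - [[0,0.02,-0.008,-6,0],[0,0.045,-0.017,-12,0],[0,0.0655,-0.025,-17,0],[0,0.0655,-0.025,-17,0],[0,0.0655,-0.025,-17,0],[0,0.0655,-0.025,-17,0],[0,0.0655,-0.025,-17,0]]

```text
clock: 11.57
tool_pos: [0.4644, 0.1788, 0.345]
ee_rot: [[-0.001, 0.069, 0.998], [-0.001, 0.998, -0.069], [-1.0, -0.001, -0.0]]
ft_force: [1.4, 0.5, -3.2]
finger_gap: 0.0171
```

```bash
python3 - <<'E'
from h import *
for i in range(3):
  w=grab("wrist",11);s=arm.observe();print(s["clock"],s["tool_pos"],s["ee_rot"][:,1],s["ee_rot"][:,0])
print(s["joints"])
grab("scene",11)
crop("scene11",180,120,200,150,4,"c14")
E
```

```text
11.6167 [0.4644495  0.17894466 0.34513681] [ 0.06918492  0.99760331 -0.00104422] [-3.39260282e-04 -1.02319766e-03 -9.99999419e-01]
11.6667 [0.4644497  0.17910671 0.34523699] [ 6.89575982e-02  9.97619309e-01 -7.50777265e-04] [-1.83513394e-04 -7.39883839e-04 -9.99999709e-01]
11.7167 [0.46443486 0.17937131 0.3453208 ] [ 6.84400509e-02  9.97655110e-01 -4.89954494e-04] [-1.83453514e-05 -4.89847516e-04 -9.99999880e-01]
[-26.58528677  16.57716525   3.9595388   97.37548853  -1.20687491
  66.10130198  63.77499779]
```

View pics/wrist11.png

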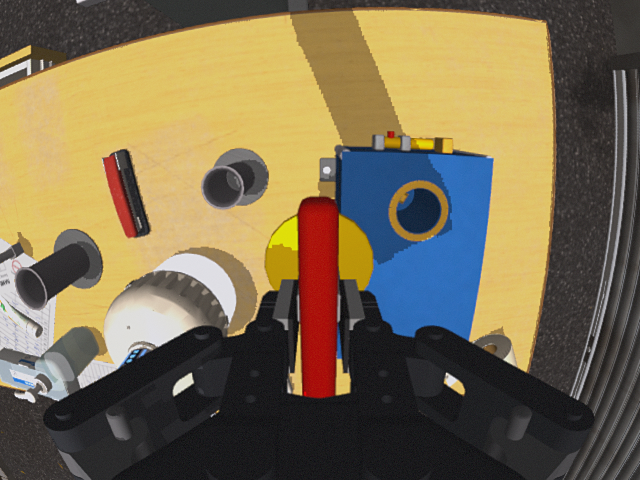

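View pics/c14.png

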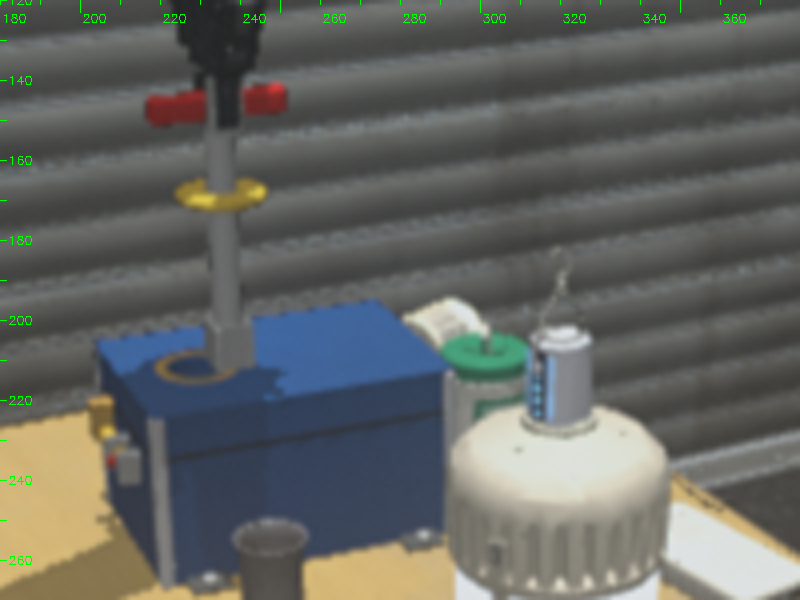

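```bash
python3 - <<'E'
from h import *
s=load("scene11");T=np.array([.4645,.1793,.3453])
b=T-[0,0,.002]
for n,z in [("bar",0),("collar",.058),("tip",.173)]: print(n,proj(s,b-[0,0,z]))
crop("wrist11",370,160,100,100,6,"c15")
crop("wrist11",250,180,140,120,5,"c16")
crop("scene11",205,130,60,100,7,"c17")
E
```

```text
bar (np.float64(233.02506850125837), np.float64(145.9222230678605))
collar (np.float64(234.23238267013204), np.float64(168.350280947858))
tip (np.float64(236.48940117603746), np.float64(210.27850724698135))
```

View pics/c15.png

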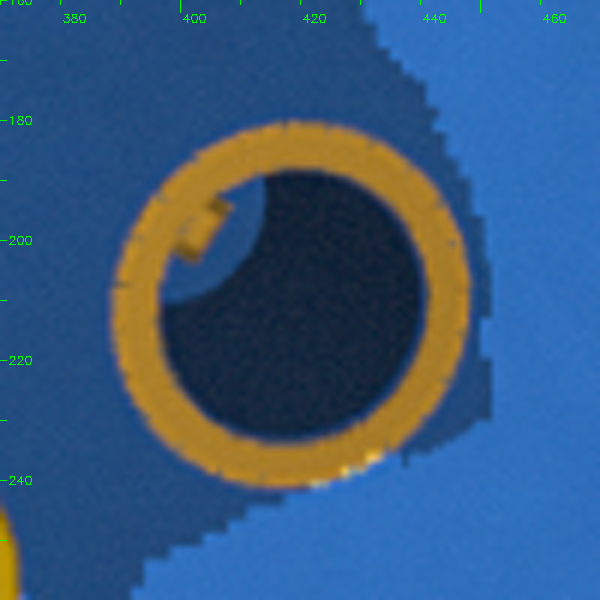

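View pics/c16.png

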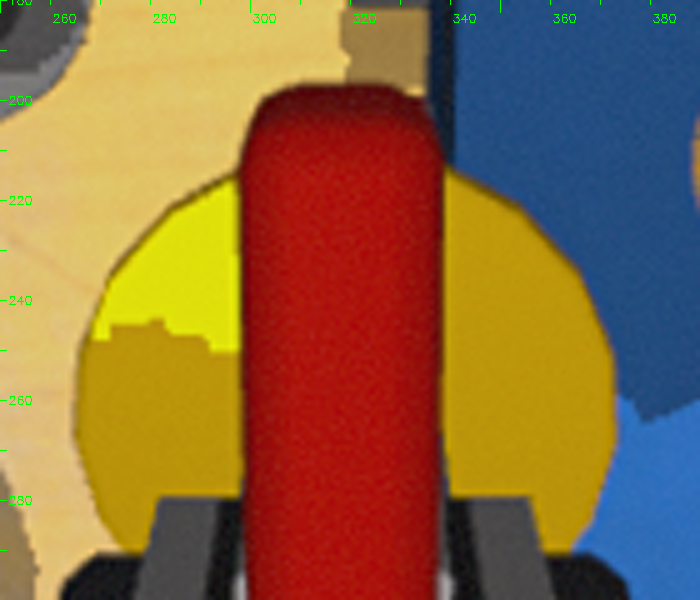

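View pics/c17.png

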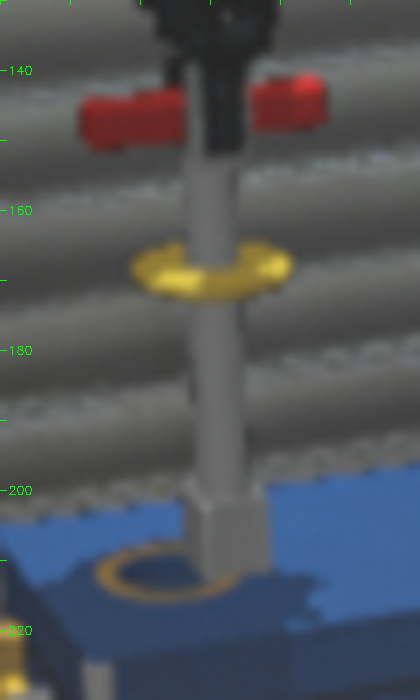

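```bash
python3 - <<'E'
from h import *
from scipy.optimize import least_squares
def fit(d,name,roi,z,fish,lo,hi):
    x0,y0,w,h=roi; im=cv2.imread(f"pics/{name}.png"); hsv=cv2.cvtColor(im,cv2.COLOR_BGR2HSV)
    m=cv2.inRange(hsv,lo,hi); mm=np.zeros_like(m); mm[y0:y0+h,x0:x0+w]=m[y0:y0+h,x0:x0+w]
    cs,_=cv2.findContours(mm,cv2.RETR_CCOMP,cv2.CHAIN_APPROX_NONE); cs=sorted(cs,key=len)[::-1][:2]
    for c in cs:
        P=np.array([atz(d,*p[0],z,fish)[:2] for p in c])
        f=lambda q:np.hypot(P[:,0]-q[0],P[:,1]-q[1])-q[2]
        r=least_squares(f,[*P.mean(0),.025],loss="soft_l1",f_scale=.0007); print(name,len(c),np.round(r.x,4),"rms",np.sqrt(np.mean(f(r.x)**2)).round(4))
lo=(12,100,80);hi=(32,255,255)
fit(load("wrist11"),"wrist11",(380,170,75,80),.13,True,lo,hi)
fit(load("top10"),"top10",(175,270,38,38),.13,False,(15,80,80),hi)
fit(load("scene6"),"scene6",(215,200,30,22),.13,False,(10,50,80),hi)
T=np.array([.4645,.1793,.3453]);w=load("wrist11")
Z=np.array([.9977,-.0684,0]);Y=np.array([.0684,.9977,0])
for n,p,z in [("barL",(297.5,240),.0068),("barR",(338.5,240),.0068),("end",(320,196.5),.005),("colL",(264.3,260),-.057),("colR",(373,260),-.057)]:
    X=atz(w,*p,T[2]+z,True)-T; print(n,np.round([X@Y,X@Z],4))
# collar fit on contour pts
pts=[(298,214),(283,222),(271,233),(265.5,250),(264.5,266),(268,280),(340,214),(352,221),(364,235),(371.5,251),(372.3,268),(368,280)]
P=np.array([atz(w,*p,T[2]-.054,True)-T for p in pts]); q=np.c_[P@Y,P@Z]
r=least_squares(lambda a:np.hypot(q[:,0]-a[0],q[:,1]-a[1])-a[2],[0,0,.029]);print("collar",r.x,np.round(r.fun,4))
E
```

```text
wrist11 169 [0.4759 0.2743 0.0292] rms 0.0003
wrist11 137 [0.476  0.2744 0.0231] rms 0.0011
top10 72 [0.4742 0.2742 0.0282] rms 0.0006
top10 60 [0.4745 0.2741 0.0231] rms 0.0011
scene6 24 [0.4814 0.2738 0.0239] rms 0.0023
scene6 18 [0.4725 0.2764 0.0207] rms 0.0025
barL [-0.0071 -0.0331]
barR [ 0.0064 -0.0331]
end [ 0.0003 -0.0473]
colL [-0.0284 -0.003 ]
colR [ 0.0282 -0.003 ]
collar [-0.00039258 -0.00238579  0.02781245] [-0.0003 -0.      0.0007 -0.0002 -0.0002 -0.      0.0001  0.     -0.0004
  0.0001  0.0003 -0.0001]
```

Emit:
play_rows:
  plan:
    - [[0,0.03,0.002,0,0],[0,0.06,0.004,0,0],[0,0.085,0.006,0,0],[0,0.095,0.006,0,0],[0,0.095,0.006,0,0],[0,0.095,0.006,0,0],[0.015,0.095,0.006,0,0],[0.025,0.095,0.006,0,0],[0.03,0.095,0.006,0,0],[0.03,0.095,0.006,0,0],[0.03,0.095,0.006,0,0]]

```text
clock: 12.68
tool_pos: [0.4766, 0.274, 0.3153]
ee_rot: [[-0.0, 0.067, 0.998], [-0.001, 0.998, -0.067], [-1.0, -0.001, -0.0]]
ft_force: [0.0, 0.7, -2.4]
finger_gap: 0.017
```

```bash
python3 - <<'E'
from h import *
w=grab("wrist",12);grab("scene",12);grab("top",12)
s=arm.observe();print(s["clock"],s["tool_pos"],s["ee_rot"][:,1],s["ft_force"])
crop("wrist12",220,150,200,150,4,"c18")
crop("scene12",195,120,100,110,6,"c19")
crop("top12",140,230,130,110,5,"c20")
E
```

```text
12.8333 [0.47695446 0.27482939 0.31601855] [6.65204394e-02 9.97784787e-01 7.41927331e-04] [-0.67666637  0.37662492 -2.56025369]
```

View pics/c18.png

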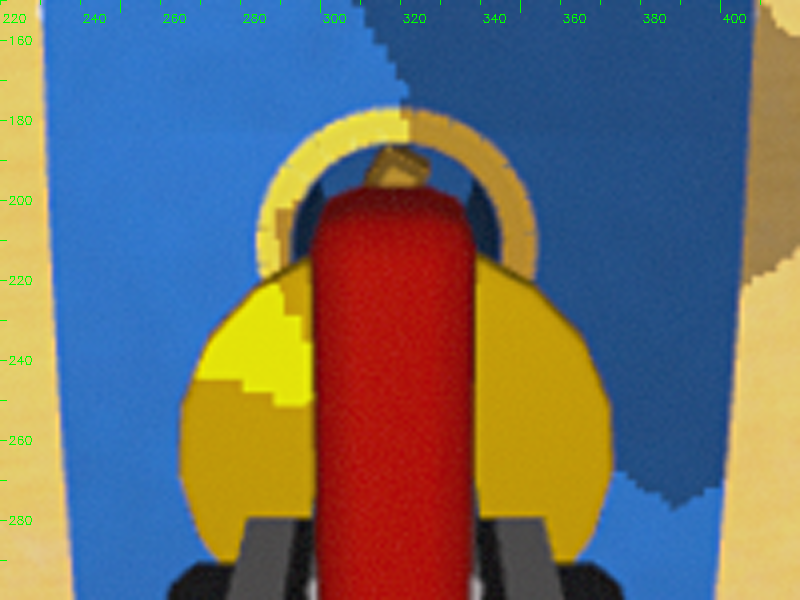

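View pics/c19.png

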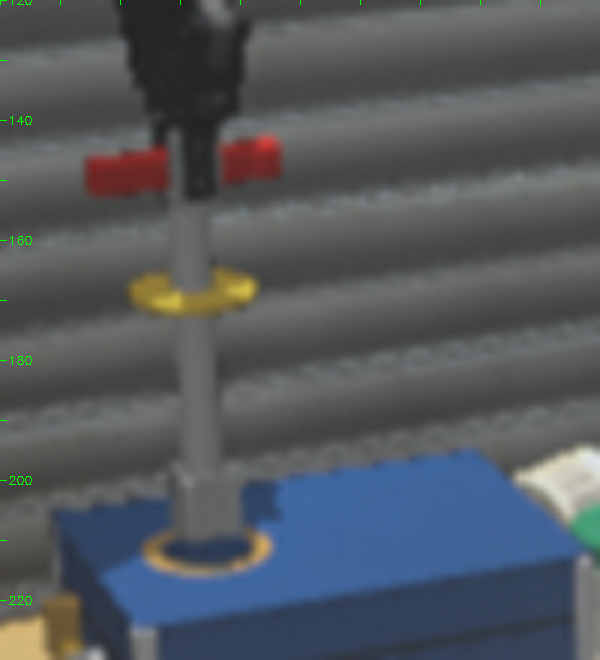

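View pics/c20.png

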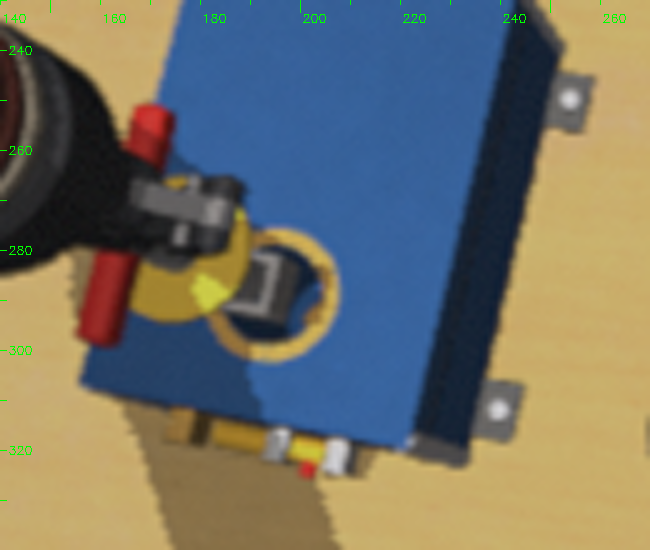

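```bash
python3 - <<'E'
from h import *
crop("wrist12",295,175,50,35,16,"c21"); crop("wrist11",390,185,25,25,24,"c22"); crop("top12",180,270,35,35,16,"c23")
E
```

```text
(no output)
```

View pics/c21.png

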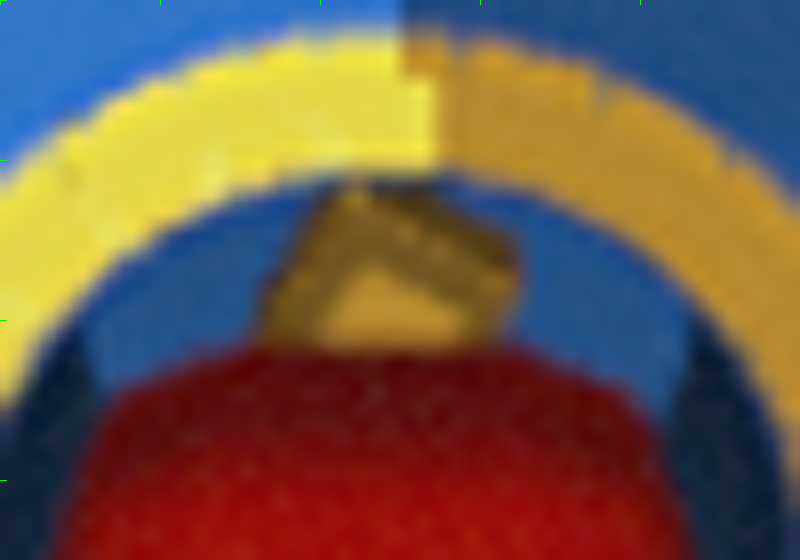

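View pics/c22.png

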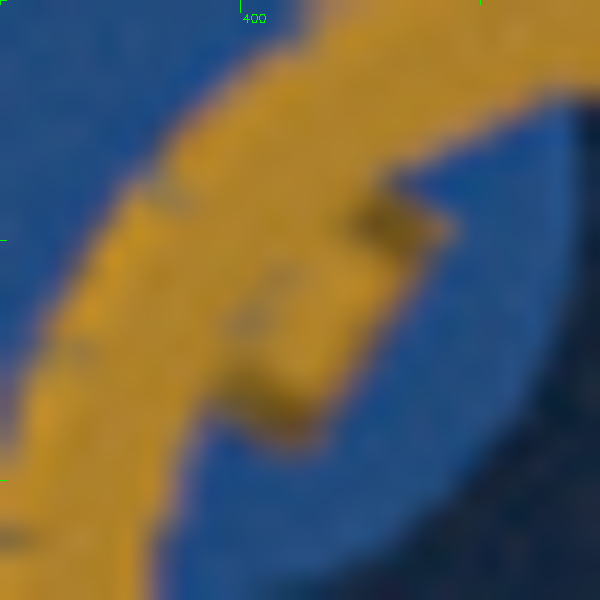

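View pics/c23.png

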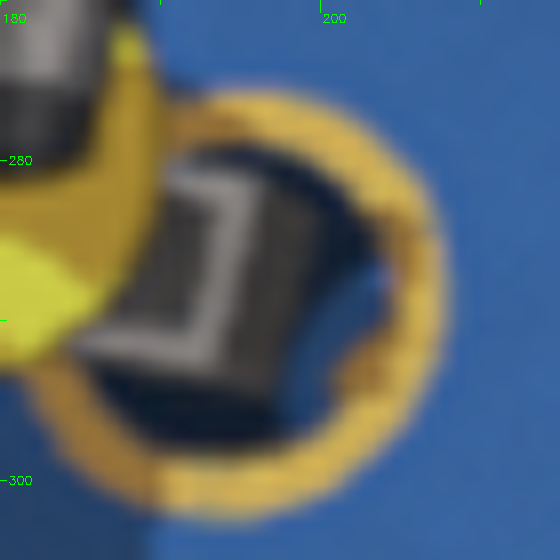

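```bash
python3 - <<'E'
from h import *
for nm,pts in [("wrist12",[(315.8,186.9),(327.6,190.3),(311.3,196.6)]),("wrist11",[(409,194.4),(402.1,203.5)])]:
    w=load(nm); P=[atz(w,*p,.048,True) for p in pts]; print(np.round(P,4))
    for q in P[1:]:
        e=q-P[0]; print(np.linalg.norm(e),np.degrees(np.arctan2(e[1],e[0])))
w=load("wrist12")
P=[atz(w,*p,.054,True) for p in [(295+372/16,175+262/16),(295+470/16,175+315/16),(295+325/16,175+345/16)]]
for q in P[1:]:
        e=q-P[0]; print(np.linalg.norm(e),np.degrees(np.arctan2(e[1],e[0])))
E
```

```text
[[0.467  0.2717 0.048 ]
 [0.4715 0.284  0.048 ]
 [0.4772 0.2662 0.048 ]]
0.013069654258821116 69.92432733230493
0.011536911859693128 -28.52026140955155
[[0.4746 0.2845 0.048 ]
 [0.485  0.276  0.048 ]]
0.013487721093192191 -39.42480410881526
0.007333649122305041 57.432008259314344
0.006335404814840678 -33.00134138900445
```

Emit:
play_rows:
  plan:
    - [[-0.01,0,0,0,0],[-0.015,0,0.02,0,0],[-0.015,0,0.045,0,0],[-0.015,0,0.06,0,0],[-0.015,0,0.06,0,0],[-0.015,0,0.06,0,0],[-0.015,0,0.06,0,0],[-0.015,0,0.06,0,0]]

```text
clock: 13.5
tool_pos: [0.5354, 0.2716, 0.3308]
ee_rot: [[-0.001, 0.065, 0.998], [0.001, 0.998, -0.065], [-1.0, 0.001, -0.001]]
ft_force: [-0.5, 0.1, -3.3]
finger_gap: 0.0168
```

```bash
python3 - <<'E'
from h import *
w=grab("wrist",13);w=grab("wrist",13)
s=arm.observe();print(s["clock"],s["tool_pos"],s["ee_rot"][:,1])
crop("wrist13",285,110,70,70,11,"c24")
E
```

```text
13.6 [0.53558748 0.27144443 0.33075589] [6.48334264e-02 9.97895997e-01 4.54098730e-04]
```

View pics/c24.png

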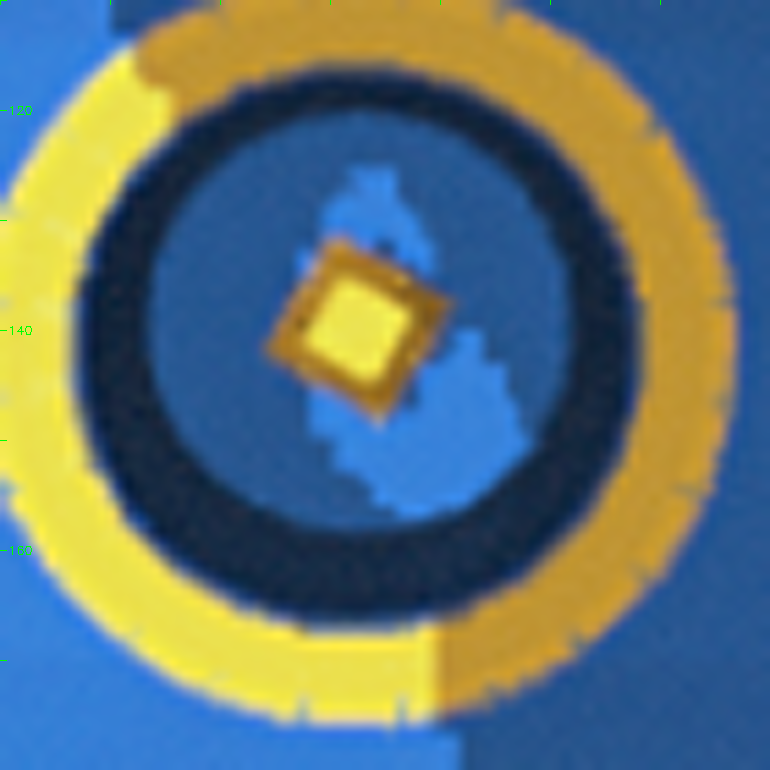

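```bash
python3 - <<'E'
from h import *
w=load("wrist13")
for z,c in [(.048,[(335,235),(452,302),(380,425),(265,350)]),(.054,[(347,272),(415,315),(372,385),(302,342)])]:
    P=np.array([atz(w,285+x/11,110+y/11,z,True)[:2] for x,y in c]);print(np.round(P,4),"mean",P.mean(0))
    for i in range(4): e=P[(i+1)%4]-P[i]; print(np.linalg.norm(e).round(4),np.degrees(np.arctan2(e[1],e[0])).round(1)%90-90)
def ring():
    im=cv2.imread("pics/wrist13.png"); hsv=cv2.cvtColor(im,cv2.COLOR_BGR2HSV); m=cv2.inRange(hsv,(12,100,80),(32,255,255))[100:182,278:360]
    cs,_=cv2.findContours(m,cv2.RETR_CCOMP,cv2.CHAIN_APPROX_NONE)
    from scipy.optimize import least_squares
    for c in sorted(cs,key=len)[::-1][:2]:
        P=np.array([atz(w,278+p[0][0],100+p[0][1],.13,True)[:2] for p in c]); print(least_squares(lambda q:np.hypot(P[:,0]-q[0],P[:,1]-q[1])-q[2],[*P.mean(0),.025],loss="soft_l1",f_scale=.0007).x)
ring()
c=[(340,151)]
E
```

```text
[[0.467  0.2729]
 [0.4744 0.284 ]
 [0.4862 0.2761]
 [0.478  0.2653]] mean [0.47640995 0.27458709]
0.0133 -33.7
0.0142 -33.7
0.0136 -37.099999999999994
0.0134 -34.80000000000001
[[0.4707 0.2739]
 [0.4754 0.2802]
 [0.482  0.2756]
 [0.4773 0.2691]] mean [0.47633546 0.27469832]
0.0078 -36.3
0.008 -34.9
0.008 -35.599999999999994
0.0081 -36.19999999999999
[0.47570191 0.27422024 0.0290748 ]
[0.4759053  0.27417533 0.02325949]
```

```bash
python3 - <<'E'
from h import *
t=load("top12")
A=atz(t,196.9,294.7,.141);B=atz(t,199.7,282.8,.141);print(A,B,np.linalg.norm(A-B))
e=(B-A)/np.linalg.norm(B-A);n=np.array([-e[1],e[0],0]);print("axis",(A+B)/2+.013*n)
E
python3 mv.py .5369 .2702 .330 86.2 .4772 .2732 .320 55; 
```

```text
[0.46025592 0.26172739 0.141     ] [0.48697247 0.26025095 0.141     ] 0.026757315677891986
axis [0.47433152 0.27396936 0.141     ]
shift [ 0.01   -0.001  -0.0598] roll 31.2 dist 0.061
```

Emit:
play_rows:
  plan:
    - [[0,0,-0.02,7,0],[0,-0.001,-0.04,14,0],[0,-0.001,-0.055,21,0],[0,-0.001,-0.061,28,0],[0,-0.001,-0.061,31,0],[0,-0.001,-0.061,31,0],[0,-0.001,-0.061,31,0],[0.01,-0.001,-0.061,31,0],[0.015,-0.001,-0.061,31,0],[0.015,-0.001,-0.061,31,0],[0.015,-0.001,-0.061,31,0],[0.015,-0.001,-0.061,31,0]]

```text
clock: 14.6
tool_pos: [0.4757, 0.2739, 0.3151]
ee_rot: [[-0.0, 0.571, 0.821], [-0.0, 0.821, -0.571], [-1.0, -0.0, -0.0]]
ft_force: [-0.4, 0.5, -3.0]
finger_gap: 0.017
```

```bash
python3 - <<'E'
from h import *
grab("top",14);grab("scene",14);grab("wrist",14)
s=arm.observe();print(s["clock"],s["tool_pos"],s["ee_rot"][:,1],s["ft_force"],s["joints"])
crop("scene14",195,120,100,110,6,"c25")
crop("top14",170,260,50,50,12,"c26")
E
```

```text
14.75 [0.47573976 0.27397957 0.31553453] [5.70695338e-01 8.21161721e-01 5.09267783e-04] [-0.71342672  0.32922769 -3.07271032] [-38.71561618  22.87787996   9.60708585  93.03874982  -4.12520501
  64.39717009  27.13251551]
```

View pics/c25.png

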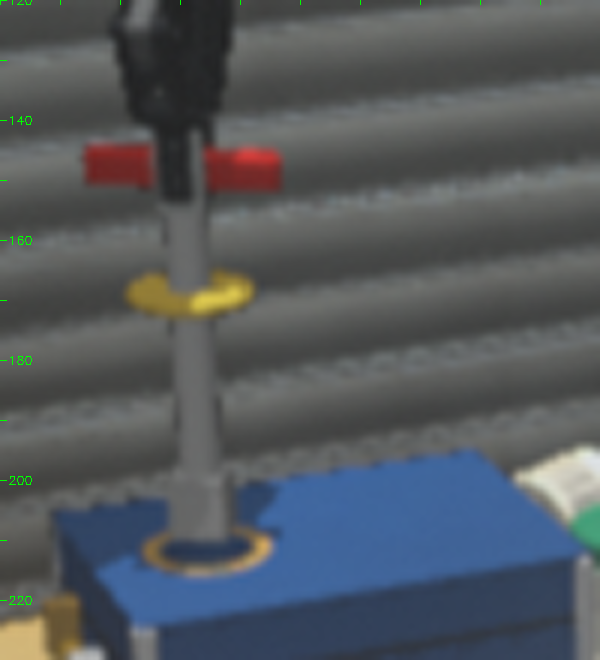

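View pics/c26.png

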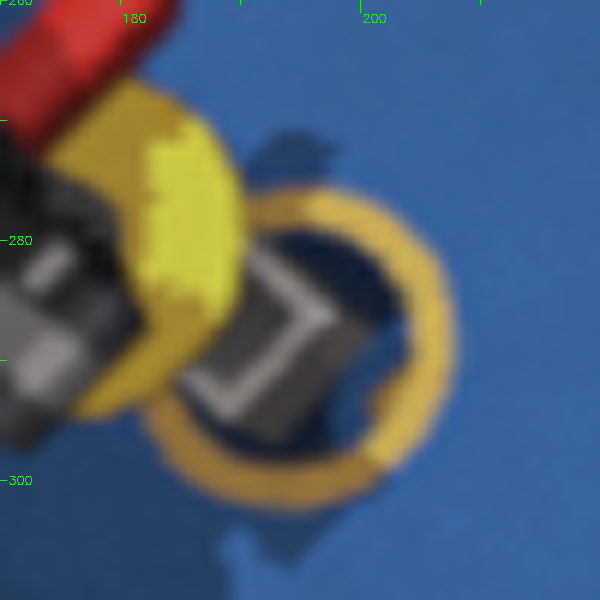

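```bash
python3 - <<'E'
from h import *
t=load("top14")
A=atz(t,193.1,296.4,.1405);B=atz(t,201.2,287.1,.1405);print(A,B,np.linalg.norm(A-B))
e=(B-A)/np.linalg.norm(B-A);n=np.array([-e[1],e[0],0]);print("axis",(A+B)/2+.013*n,np.degrees(np.arctan2(e[1],e[0])))
E
```

```text
[0.45564557 0.26952016 0.1405    ] [0.47797351 0.25542104 0.1405    ] 0.02640685273710823
axis [0.47375048 0.27346256 0.1405    ] -32.27061367806624
```

Emit:
play_rows:
  plan:
    - [[0.012,0,0.001,0,0],[0.024,0,0.001,0,0],[0.036,0,0.001,0,0],[0.048,0,0.001,0,0],[0.06,0,0.001,0,0],[0.07,0,0.001,0,0],[0.078,0,0.001,0,0],[0.08,0,0.001,0,0],[0.08,0,0.001,0,0]]

```text
clock: 15.5
tool_pos: [0.4761, 0.2733, 0.2349]
ee_rot: [[-0.001, 0.571, 0.821], [-0.001, 0.821, -0.571], [-1.0, -0.001, -0.0]]
ft_force: [-0.2, 0.4, -2.6]
finger_gap: 0.0168
```

Emit:
play_rows:
  plan:
    - [[0.003,0,0,0,0],[0.006,0,0,0,0],[0.009,0,0,0,0],[0.011,0,0,0,0],[0.011,0,0,0,0]]

```text
clock: 15.92
tool_pos: [0.4761, 0.2733, 0.2239]
ee_rot: [[-0.001, 0.571, 0.821], [-0.0, 0.821, -0.571], [-1.0, -0.001, -0.0]]
ft_force: [0.2, -0.1, -2.3]
finger_gap: 0.0167
```

Emit:
play_rows:
  plan:
    - [[0.003,0,0,0,0],[0.006,0,0,0,0],[0.009,0,0,0,0],[0.011,0,0,0,0],[0.013,0,0,0,0],[0.013,0,0,0,0]]

```text
clock: 16.42
tool_pos: [0.476, 0.2732, 0.2108]
ee_rot: [[-0.001, 0.571, 0.821], [-0.001, 0.821, -0.571], [-1.0, -0.001, -0.0]]
ft_force: [0.3, -0.7, -1.9]
finger_gap: 0.0166
```

Emit:
play_rows:
  plan:
    - [[0.002,0,0,0,0],[0.004,0,0,0,0],[0.006,0,0,0,0],[0.007,0,0,0,0],[0.007,0,0,0,0]]

```text
clock: 16.83
tool_pos: [0.4761, 0.2733, 0.204]
ee_rot: [[-0.001, 0.571, 0.821], [-0.0, 0.821, -0.571], [-1.0, -0.001, -0.0]]
ft_force: [-0.6, -0.2, -2.1]
finger_gap: 0.0164
```

```bash
python3 - <<'E'
from h import *
grab("top",15);grab("scene",15)
crop("scene15",195,130,100,110,6,"c27")
crop("top15",140,250,110,85,7,"c28")
E
```

```text
(no output)
```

View pics/c27.png

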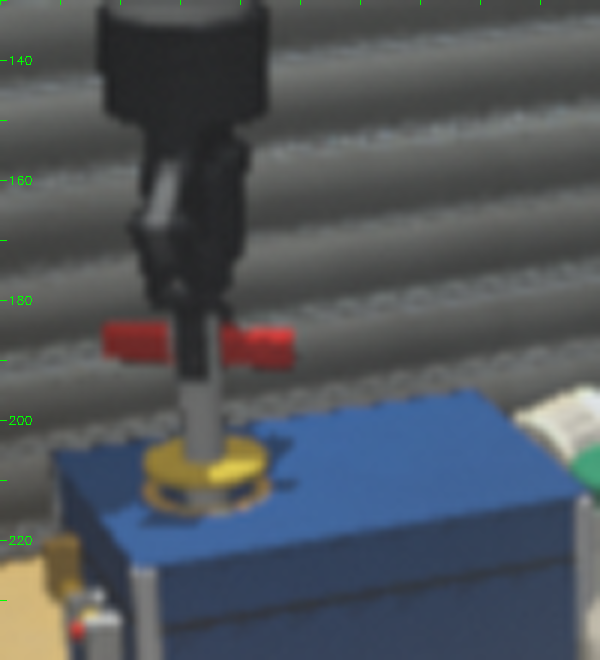

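View pics/c28.png

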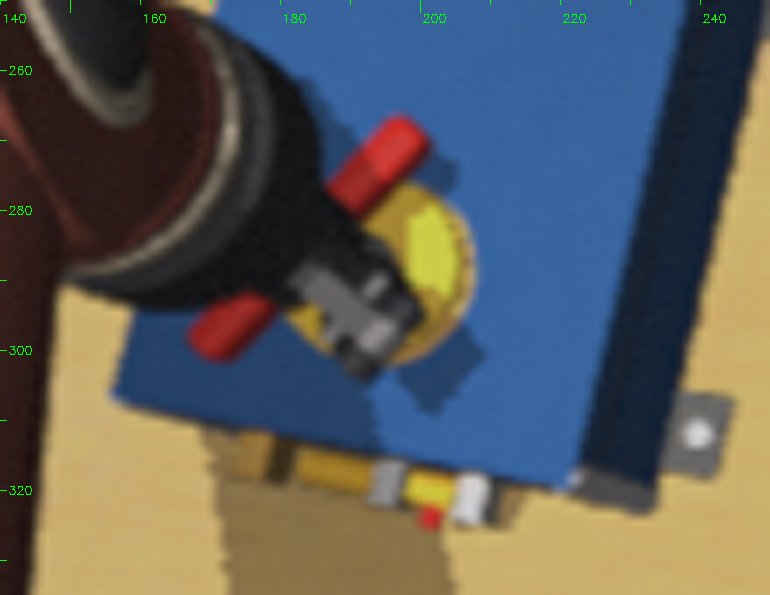

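Emit:
play_rows:
  plan:
    - [[0.001,0,0,3,0],[0.002,-0.0002,0,6,0],[0.002,-0.0005,-0.0001,12,0],[0.002,-0.0007,-0.0001,18,0],[0.002,-0.001,-0.0002,24,0],[0.002,-0.0012,-0.0003,30,0],[0.002,-0.0014,-0.0004,36,0],[0.002,-0.0016,-0.0006,42,0],[0.002,-0.0018,-0.0008,48,0],[0.002,-0.0018,-0.0008,48,0],[0.002,-0.0018,-0.0008,48,0]]

```text
clock: 17.85
tool_pos: [0.4747, 0.2726, 0.2024]
ee_rot: [[0.001, 0.992, 0.128], [0.0, 0.128, -0.992], [-1.0, 0.001, 0.0]]
ft_force: [1.0, 0.0, -3.3]
finger_gap: 0.0167
```

```bash
python3 - <<'E'
from h import *
grab("top",16)
s=arm.observe();print(s["clock"],s["tool_pos"],np.degrees(np.arctan2(s["ee_rot"][1,1],s["ee_rot"][0,1])),s["ft_force"],s["torque"],s["joints"])
crop("top16",140,250,110,85,7,"c29")
E
```

```text
17.9 [0.47471362 0.27254844 0.20239372] 7.358007704378937 [ 0.44991525 -0.50189374 -3.66708726] [-0.00399317 -0.1395147   0.03158061] [-46.64977257  30.54211024  22.16391879 102.81509732 -14.61356895
  49.43900831 -10.34105161]
```

View pics/c29.png

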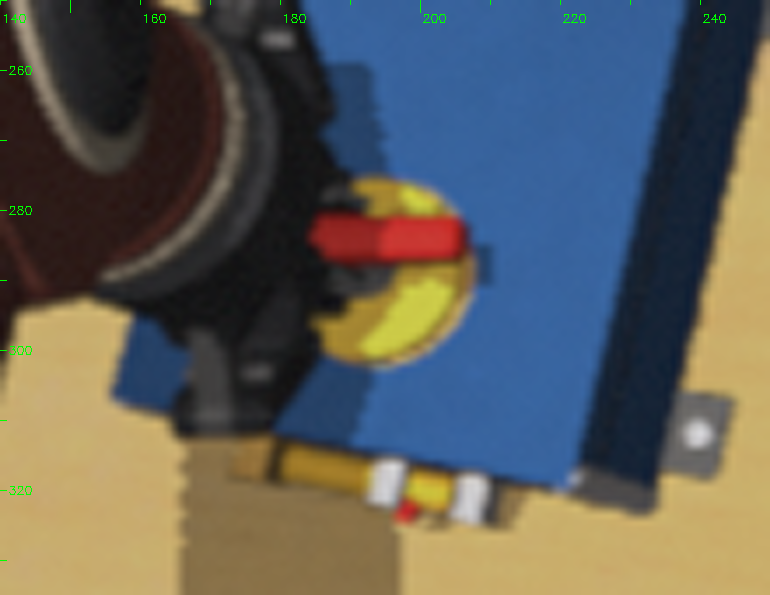

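Emit:
play_rows:
  plan:
    - [[0,-0.0002,0,5,0],[0,-0.0004,0,10,0],[0,-0.0006,-0.0001,15,0],[0,-0.0008,-0.0001,20,0],[0,-0.001,-0.0002,24,0],[0,-0.001,-0.0002,24,0],[0,-0.001,-0.0002,24,0]]

```text
clock: 18.48
tool_pos: [0.4738, 0.2725, 0.2024]
ee_rot: [[0.0, 0.958, -0.286], [0.0, -0.286, -0.958], [-1.0, 0.0, -0.0]]
ft_force: [0.5, -0.1, -2.4]
finger_gap: 0.0169
```

```bash
python3 - <<'E'
from h import *
grab("top",17)
s=arm.observe();print(s["clock"],s["tool_pos"],np.degrees(np.arctan2(s["ee_rot"][1,1],s["ee_rot"][0,1])),s["ft_force"],s["torque"])
crop("top17",140,250,110,85,7,"c30")
E
```

```text
18.5333 [0.47375472 0.27245312 0.202396  ] -16.64511815016545 [ 0.25756893  0.54583023 -3.21944631] [-0.03342395 -0.13310975  0.04073868]
```

View pics/c30.png

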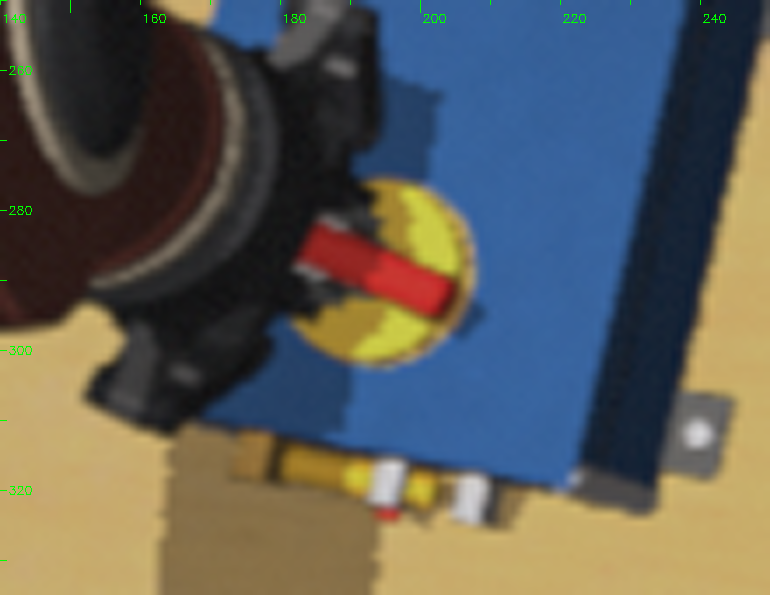

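Emit:
play_rows:
  plan:
    - [[0,-0.0001,0,3,0],[0,-0.0003,0,6,0],[0,-0.0003,0,6,0],[0,-0.0003,0,6,0]]

```text
clock: 18.87
tool_pos: [0.4734, 0.2725, 0.2024]
ee_rot: [[0.0, 0.923, -0.385], [0.0, -0.385, -0.923], [-1.0, 0.0, -0.0]]
ft_force: [0.6, -0.2, -3.1]
finger_gap: 0.0169
```

```bash
python3 - <<'E'
from h import *
s=arm.observe();print(s["clock"],np.degrees(np.arctan2(s["ee_rot"][1,1],s["ee_rot"][0,1])),s["ft_force"],s["torque"],s["joint_efforts"],s["finger_gap"])
E
```

```text
18.8667 -22.643211741825848 [ 0.56106814 -0.24989631 -3.12852225] [-0.03872937 -0.18118627  0.07473597] [ -0.11783277 -39.5813334    5.57103619 -14.31682348  -0.103196
   0.22409434  -0.11956978] 0.01692364673160792
```

Emit:
play_rows:
  plan:
    - [[0,-0.0001,0,2,0],[0,-0.0002,0,4,0],[0,-0.0002,0,4,0]]

```text
clock: 19.12
tool_pos: [0.4733, 0.2727, 0.2024]
ee_rot: [[0.0, 0.894, -0.448], [-0.0, -0.448, -0.894], [-1.0, 0.0, -0.0]]
ft_force: [0.2, -0.1, -1.9]
finger_gap: 0.0166
```

```bash
python3 - <<'E'
from h import *
grab("top",18)
s=arm.observe();print(s["clock"],np.degrees(np.arctan2(s["ee_rot"][1,1],s["ee_rot"][0,1])),s["ft_force"],s["torque"],s["joint_efforts"],s["finger_gap"])
crop("top18",140,250,110,85,7,"c31")
E
```

```text
19.1667 -26.609358742501175 [-0.05343856  0.18842815 -2.74114312] [ 0.00758789 -0.205998    0.32739093] [  0.08285086 -39.44184422   5.91375545 -14.15142953  -0.26746226
   0.2503468   -0.36459943] 0.01711240535105662
```

View pics/c31.png

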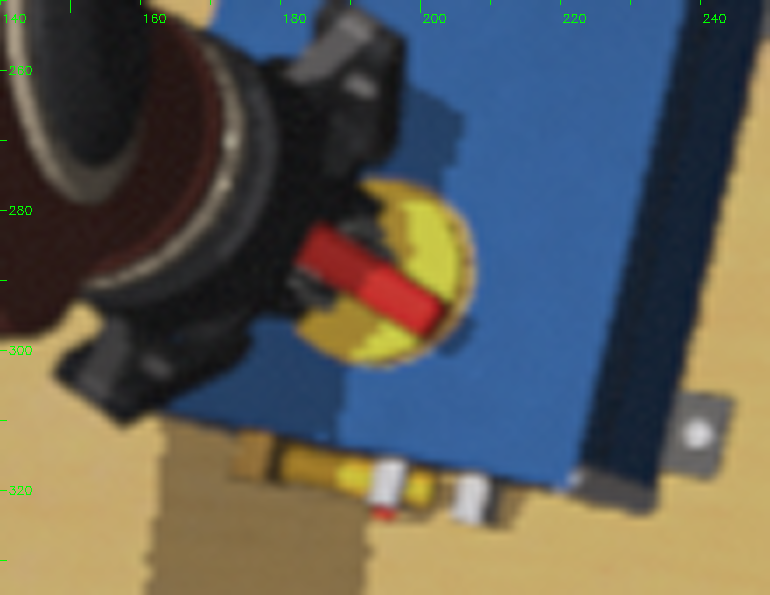

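Emit:
play_rows:
  plan:
    - [[0,-0.0001,0,2,0],[0,-0.0001,0,4,0],[0,-0.0001,0,4,0],[0,-0.0001,0,4,0]]

```text
clock: 19.5
tool_pos: [0.4731, 0.2727, 0.2024]
ee_rot: [[0.0, 0.861, -0.509], [-0.0, -0.509, -0.861], [-1.0, 0.0, 0.0]]
ft_force: [0.6, 0.7, -2.9]
finger_gap: 0.0169
```

```bash
python3 - <<'E'
from h import *
grab("top",19)
s=arm.observe();print(s["clock"],s["tool_pos"],np.degrees(np.arctan2(s["ee_rot"][1,1],s["ee_rot"][0,1])),s["ft_force"],s["torque"],s["joints"],s["finger_gap"])
crop("top19",140,250,110,85,7,"c32")
E
```

```text
19.55 [0.47311814 0.2727224  0.20237972] -30.639151211707958 [ 0.33629181  0.12285656 -2.11038433] [-0.05448206 -0.23291289  0.54430381] [-53.5202935   32.29707526  33.11342477 103.21127875 -22.04455137
  51.0220937  -41.00359346] 0.016951543392271017
```

View pics/c32.png

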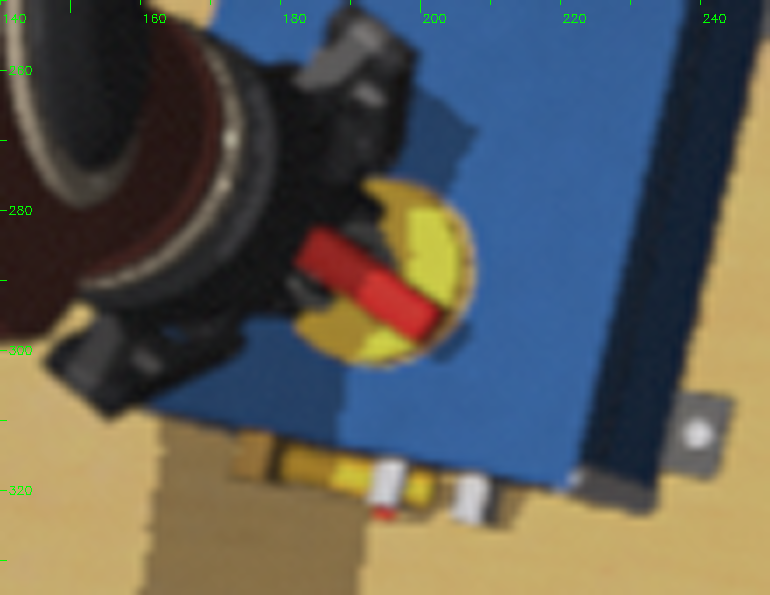

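Emit:
play_rows:
  plan:
    - [[0,0.0002,0,-6,0],[0,0.0005,0,-12,0],[0,0.0007,-0.0001,-17,0],[0,0.0007,-0.0001,-17,0],[0,0.0007,-0.0001,-17,0]]

```text
clock: 19.97
tool_pos: [0.4736, 0.272, 0.2023]
ee_rot: [[-0.001, 0.97, -0.242], [0.0, -0.242, -0.97], [-1.0, -0.001, -0.0]]
ft_force: [-0.3, -0.2, -2.7]
finger_gap: 0.0168
```

```bash
python3 - <<'E'
from h import *
s=arm.observe();print(s["clock"],s["tool_pos"],np.degrees(np.arctan2(s["ee_rot"][1,1],s["ee_rot"][0,1])),s["ft_force"],s["torque"])
E
```

```text
19.9667 [0.47358794 0.27202167 0.20227694] -13.988376406714856 [-0.3245595  -0.24520367 -2.74288492] [ 0.03746596 -0.10521129 -0.03134839]
```

Emit:
play_rows:
  plan:
    - [[-0.008,0,0,0,0],[-0.018,0,0,0,0],[-0.03,0,0,0,0],[-0.045,0,0,0,0],[-0.06,0,0,0,0],[-0.08,0,0,0,0],[-0.1,0,0,0,0],[-0.12,0,0,0,0],[-0.14,0,0,0,0],[-0.148,0,0,0,0],[-0.148,0,0,0,0]]

```text
clock: 20.88
tool_pos: [0.4747, 0.2725, 0.3531]
ee_rot: [[0.005, 0.971, -0.239], [0.003, -0.239, -0.971], [-1.0, 0.004, -0.004]]
ft_force: [0.7, -1.3, -1.8]
finger_gap: 0.0169
```

```bash
python3 - <<'E'
from h import *
grab("top",20);grab("wrist",20);grab("scene",20)
s=arm.observe();print(s["clock"],s["tool_pos"],np.degrees(np.arctan2(s["ee_rot"][1,1],s["ee_rot"][0,1])),s["ft_force"],s["torque"])
crop("top20",140,250,110,85,7,"c33");crop("scene20",190,110,100,130,5,"c35")
E
```

```text
21.0333 [0.47279398 0.27220454 0.34915716] -13.802240547052643 [-0.68773387 -0.39264725 -3.12432217] [0.0281718  0.00161221 0.0378962 ]
```

View pics/c33.png

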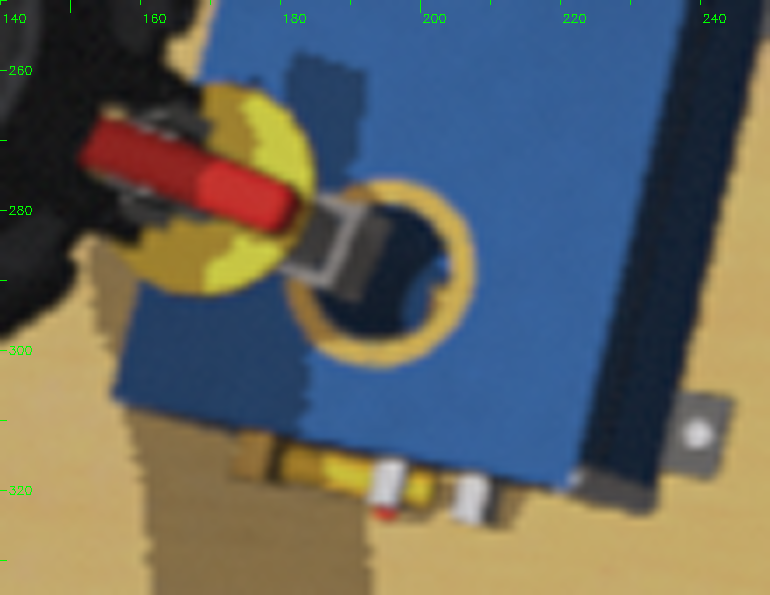

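View pics/c35.png

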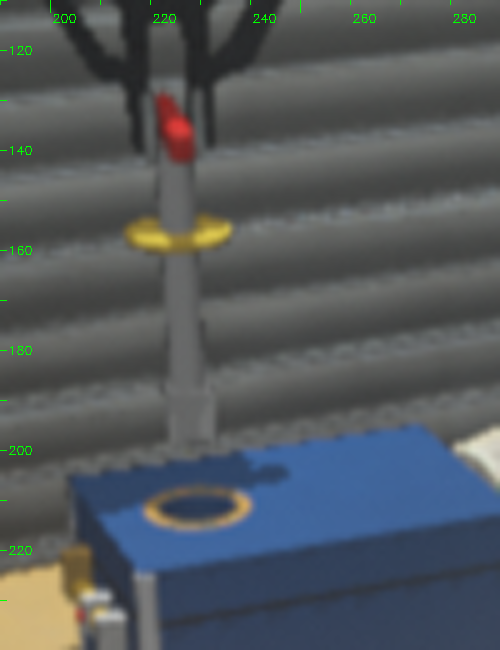

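View pics/wrist20.png

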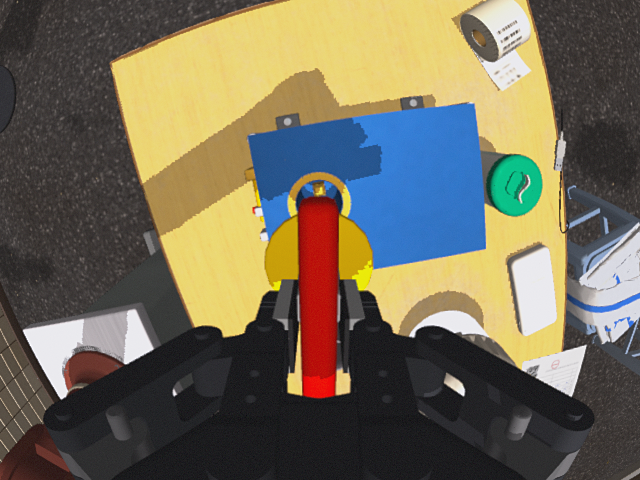

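Emit:
play_rows:
  plan:
    - [[0,0,0.02,0,0],[0,0,0.045,0,0],[0,0,0.06,0,0],[0,0,0.06,0,0],[0,0,0.06,0,0],[0,0,0.06,0,0]]

```text
clock: 21.53
tool_pos: [0.4592, 0.2151, 0.3499]
ee_rot: [[-0.001, 0.971, -0.238], [0.001, -0.238, -0.971], [-1.0, -0.001, -0.001]]
ft_force: [-0.1, 0.2, -1.5]
finger_gap: 0.0171
```

```bash
python3 - <<'E'
from h import *
for i in range(3):
  grab("wrist",21);s=arm.observe();print(s["clock"],s["tool_pos"],np.degrees(np.arctan2(s["ee_rot"][1,1],s["ee_rot"][0,1])))
crop("wrist21",285,110,70,70,11,"c36")
E
```

```text
21.5833 [0.45922321 0.21540343 0.34984963] -13.701412624480762
21.6333 [0.45927786 0.21541579 0.34988644] -13.685856081445495
21.6833 [0.45932035 0.2152908  0.34992049] -13.689293629392948
```

View pics/c36.png

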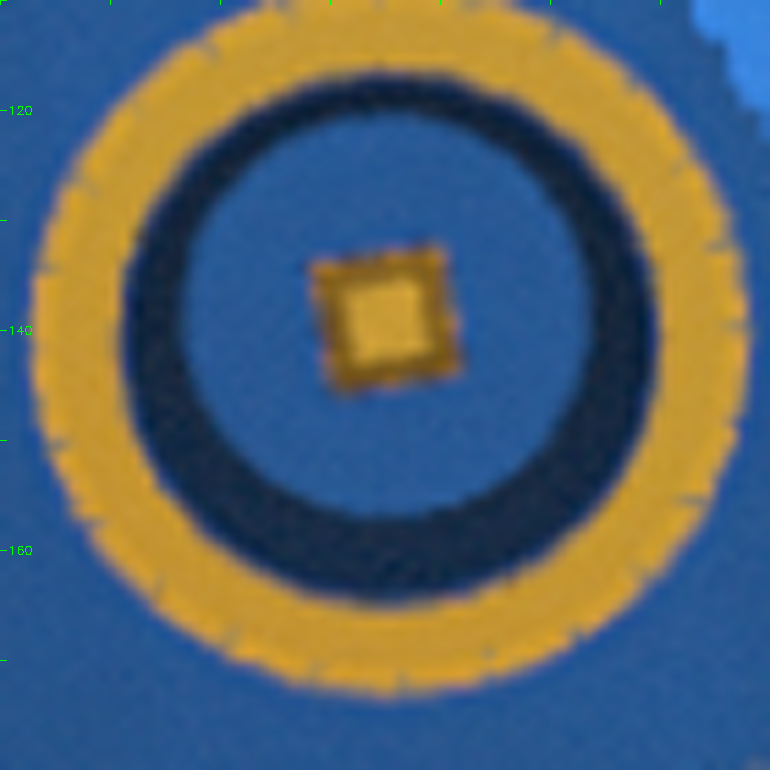

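```bash
python3 - <<'E'
from h import *
w=load("wrist21")
for z,c in [(.048,[(310,263),(443,247),(462,372),(335,393)])]:
    P=np.array([atz(w,285+x/11,110+y/11,z,True)[:2] for x,y in c]);print("mean",P.mean(0))
    for i in range(4): e=P[(i+1)%4]-P[i]; print(np.linalg.norm(e).round(4),np.degrees(np.arctan2(e[1],e[0])).round(1))
# case edges yaw
print("case corners")
im=cv2.imread("pics/wrist21.png"); crop("wrist21",200,40,320,240,2,"c37")
E
python3 mv.py .4593 .2153 .350 -13.7 .465 .05 .35 -12.7
python3 mv.py .4593 .2153 .350 -13.7 .465 -.05 .35 -12.7
python3 mv.py .4593 .2153 .350 -13.7 .54 -.2065 .35 -12.7
```

```text
mean [0.47638347 0.2735949 ]
0.0138 -6.7
0.0132 -95.0
0.0133 175.9
0.0138 87.0
case corners
shift [0.     0.0447 0.1592] roll -1.0 dist 0.165
shift [0.     0.0684 0.2564] roll -1.0 dist 0.265
shift [0.     0.1783 0.3907] roll -1.0 dist 0.429
```

View pics/c37.png

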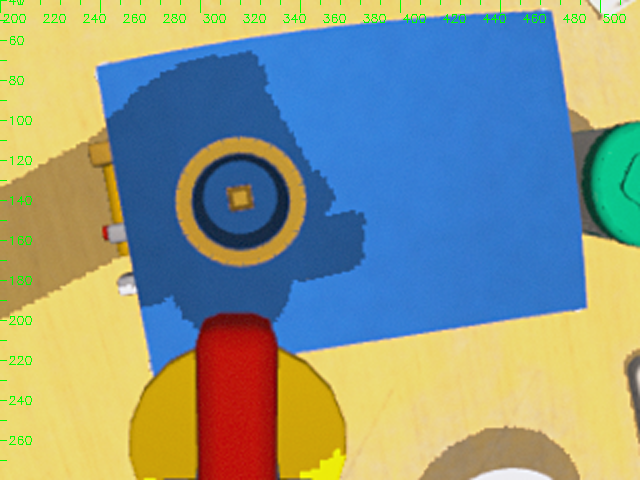

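Emit:
play_rows:
  plan:
    - [[0,0.008,0.03,0,0],[0,0.018,0.066,0,0],[0,0.029,0.104,0,0],[0,0.039,0.14,0,0],[0,0.048,0.178,0,0],[0,0.058,0.217,0,0],[0,0.068,0.256,0,0],[0,0.09,0.284,0,0],[0,0.115,0.314,0,0],[0,0.14,0.344,0,0],[0,0.162,0.37,0,0],[0,0.174,0.385,0,0]]

```text
clock: 22.68
tool_pos: [0.5378, -0.2053, 0.3498]
ee_rot: [[0.0, 0.971, -0.241], [-0.004, -0.241, -0.97], [-1.0, 0.001, 0.004]]
ft_force: [0.2, -0.3, -1.8]
finger_gap: 0.017
```

Emit:
play_rows:
  plan:
    - [[0,0.005,0.006,0,0],[0,0.005,0.006,0,0],[0,0.005,0.006,0,0],[0,0.005,0.006,0,0],[0,0.005,0.006,0,0]]

```text
clock: 23.1
tool_pos: [0.5401, -0.2061, 0.3504]
ee_rot: [[-0.0, 0.972, -0.235], [0.002, -0.235, -0.972], [-1.0, -0.0, -0.002]]
ft_force: [0.0, -0.9, -3.6]
finger_gap: 0.0169
```

```bash
python3 - <<'E'
from h import *
for i in range(2): grab("wrist",22)
grab("scene",22);s=arm.observe();print(s["clock"],s["tool_pos"],np.degrees(np.arctan2(s["ee_rot"][1,1],s["ee_rot"][0,1])))
crop("wrist22",230,130,180,160,4,"c38");crop("scene22",290,140,100,150,5,"c39")
E
```

```text
23.25 [ 0.5400549  -0.20707282  0.35058751] -13.687308542741158
```

View pics/c38.png

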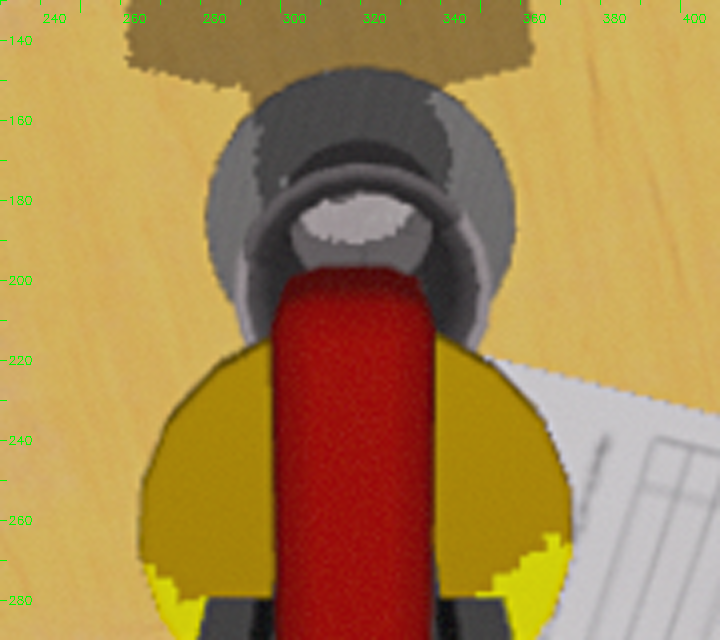

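View pics/c39.png

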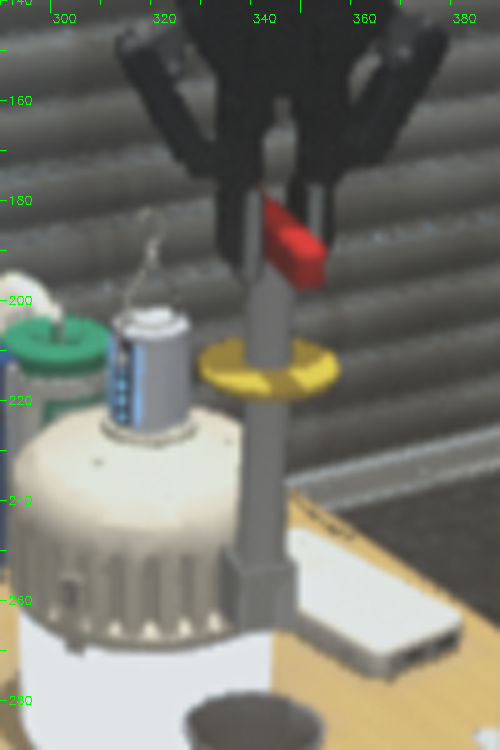

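Emit:
play_rows:
  plan:
    - [[0.015,0.001,0,0,0],[0.035,0.001,0,0,0],[0.055,0.001,0,0,0],[0.075,0.001,0,0,0],[0.095,0.001,0,0,0],[0.115,0.001,0,0,0],[0.13,0.001,0,0,0],[0.142,0.001,0,0,0],[0.152,0.001,0,0,0],[0.158,0.001,0,0,0],[0.16,0.001,0,0,0],[0.16,0.001,0,0,0]]

```text
clock: 24.25
tool_pos: [0.5411, -0.2084, 0.1903]
ee_rot: [[-0.0, 0.971, -0.238], [-0.0, -0.238, -0.971], [-1.0, -0.0, 0.0]]
ft_force: [-0.2, -0.7, -3.1]
finger_gap: 0.0171
```

Emit:
play_rows:
  plan:
    - [[0.001,0,-0.001,0,0],[0.003,0,-0.001,0,0],[0.004,0,-0.001,0,0],[0.005,0,-0.001,0,0],[0.005,0,-0.001,0,0]]

```text
clock: 24.67
tool_pos: [0.5412, -0.2076, 0.1853]
ee_rot: [[0.0, 0.971, -0.238], [-0.0, -0.238, -0.971], [-1.0, 0.0, 0.0]]
ft_force: [-0.8, 0.2, -3.3]
finger_gap: 0.017
```

Emit:
play_rows:
  plan:
    - [[0.001,0,0,0,0],[0.002,0,0,0,0],[0.002,0,0,0,0]]

```text
clock: 24.92
tool_pos: [0.5414, -0.2076, 0.1851]
ee_rot: [[0.001, 0.971, -0.238], [0.001, -0.238, -0.971], [-1.0, 0.001, -0.001]]
ft_force: [-2.6, 1.7, 7.7]
finger_gap: 0.0168
```

```bash
python3 - <<'E'
from h import *
grab("scene",23)
crop("scene23",290,160,100,150,5,"c40")
E
```

```text
(no output)
```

View pics/c40.png

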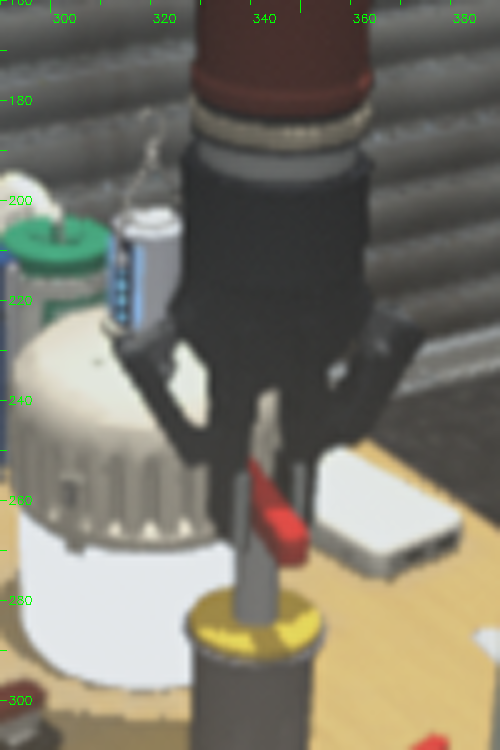

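Collar seated on the rim with contact force. Release and rise.

Emit:
play_rows:
  plan:
    - [[-0.001,0,0,0,0.025],[-0.001,0,0,0,0.04],[-0.001,0,0,0,0.06],[-0.001,0,0,0,0.08],[-0.001,0,0,0,0.08],[-0.02,0,0,0,0.08],[-0.05,0,0,0,0.08],[-0.09,0,0,0,0.08],[-0.13,0,0,0,0.08],[-0.16,0,0,0,0.08],[-0.16,0,0,0,0.08]]

```text
clock: 25.88
tool_pos: [0.5436, -0.2102, 0.3506]
ee_rot: [[0.013, 0.971, -0.239], [-0.006, -0.239, -0.971], [-1.0, 0.014, 0.003]]
ft_force: [1.0, -0.6, -0.1]
finger_gap: 0.0801
```

Emit:
play_rows:
  plan:
    - [[0,-0.03,0,0,0.08],[0,-0.07,0,0,0.08],[0,-0.09,0,0,0.08],[0,-0.09,0,0,0.08],[0,-0.09,0,0,0.08],[0,-0.09,0,0,0.08],[0,-0.09,0,0,0.08],[0,-0.09,0,0,0.08]]

```text
clock: 26.55
tool_pos: [0.4548, -0.1862, 0.343]
ee_rot: [[-0.0, 0.971, -0.238], [-0.001, -0.238, -0.971], [-1.0, -0.0, 0.001]]
ft_force: [0.4, 0.7, -0.4]
finger_gap: 0.0798
```

```bash
python3 - <<'E'
from h import *
grab("scene",24);grab("top",24);grab("wrist",24)
s=arm.observe();print(s["clock"],s["tool_pos"],s["ft_force"],np.abs(s["dq"]).max())
E
```

```text
26.7 [ 0.45428092 -0.18622542  0.34301929] [-0.16561608  0.34169526  0.80158611] 0.3099468606931739
```

View pics/scene24.png

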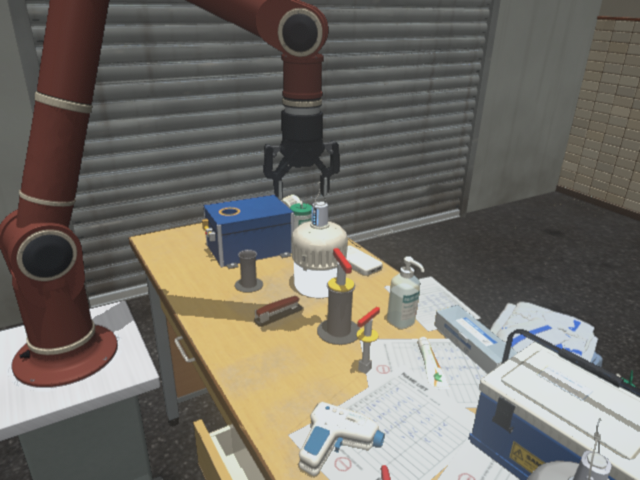

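View pics/top24.png

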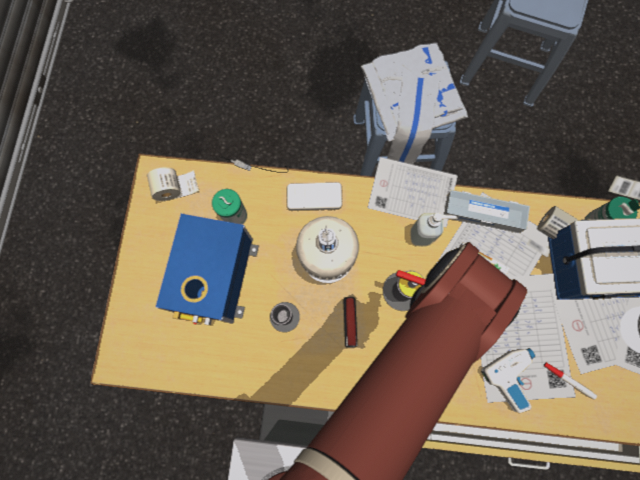

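View pics/wrist24.png

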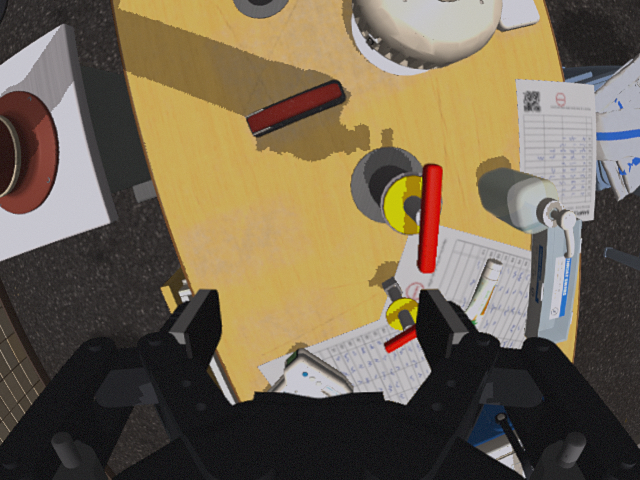

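```bash
python3 - <<'E'
from station import arm
print(arm.close_job())
E
```

```text
the job is handed in; nothing more can be done
None
```

The job is done and handed in at 26.7 s on the robot's clock, against the 70 s limit.

- **Stapler:** I lifted it off the case and set it down upright on the desk, in front of the lamp.
- **Lock:** The stem started about 31° turned instead of fully open, so I matched the key to that angle. I lowered it until the bar centre was about 70 mm above the case top. I then turned it clockwise until the torque rose from about 0.08 to 0.54 N m, which was the stop. After I drew the key out, the wrist camera put the stem at −4.7° against −3.8° for the case, so it is locked to within about 1°. In the top view the bolt's red knob had slid across toward the keeper and stopped moving.
- **Key:** It is back upright in the larger stand with its collar on the rim. I felt the contact before letting go.
- **Final pictures:** The lamp, tub and bottle stand where they were, and the open gripper was clear of everything.

No check failed. Two readings disagreed:
- **Shaft position:** The cameras differed by about 2 mm on it, so I aligned the key by comparing it with the shaft in the same picture.
- **Gripper opening:** It read about 17 mm on the 14 mm bar, but the key did not slip noticeably.

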